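# Set the rocking pylon stub to the angle on the pendulum gauge

### The arm

A 6-joint arm with a two-finger parallel gripper is mounted at the origin on the work surface. World frame = base frame: x ahead of the robot, y to its left, z up, the work surface at z = 0. Lengths are in m, angles in rad, forces in N, time in s.
With the tool pointing down it reaches from about 0.25 to 0.725 m from the base axis. Payload 4 kg.
Tool frame: the origin (TCP) lies on the centre line of the jaws, within the pads' length; the fingertips stand 11 mm ahead of it and the grasp point (between the pads) lies 8 mm behind it; z points along the fingers, x is the direction in which the jaws open and shut, and the axes are right-handed (so a half turn about z gives the same grasp; the last joint's range is limited). The gripper opens to 85 mm and grips with 20 to 120 N. Pads are 22 mm wide; open, the fingers measure 114 mm over their backs; the gripper's body (76 mm by 85 mm) begins 54 mm behind the grasp point. The pads swing forward as they close: fully open they stand 13 mm farther back than shut.
Start: joints at [1.135, 0.241, 0.005, 1.335, 0, 1.571], TCP at [0.211, 0.453, 0.242] pointing down, gripper open.
Joint ranges: [-2.72, 2.72], [-1.05, 1.87], [-1.09, 1.28], [-1.99, 2.15], [-1.42, 1.44], [-3.14, 3.14]. Speed limits (rad/s): [2.79, 2.79, 3.14, 3.14, 3.14, 3.14].

### API

Orientations are given as a unit quaternion [x, y, z, w].
In Python, from workcell import bot, viewer, order gives the robot as it stands. The module is installed in compiled form; this text tells all that it offers.
- The arm moves only by the tool send_rows, never from a script. Its argument "increments" is a list that holds one entry, the list of rows, each a list of 4 numbers: the shift along the tool's x, y, z in m, then the turn about the tool's z in degrees. A call has exactly 8 rows; each row shifts and turns the pose as measured when the row begins, along the tool's axes as they then stand; what a row does not reach is not made up. A row lasts 1/10 s, in which the tool goes at most 50 mm and 8.59 degrees, less where a joint would pass 70% of its speed; a pose out of reach is approached as far as the arm can. A call is refused whole if a number of a shift passes 0.05 or a number of a turn 8.59, either way. A call with a gripper value outside its range is refused whole. "hand" is the closure, from -1 (fully open) to 1 (shut), so that 0 is half open, set as the call begins (left out, the last holds). The fingers move at their own pace and stop on an object; the grip force is fixed at half the most. Time passes only in rows, so rows that do not move let the fingers close, or fill a call up. It gives the time, the measured TCP pose, the force and the opening at its end, in the units of the state.
- bot.get_obs(): the state, without advancing time (a new reading comes with each control period).
- viewer.camera(name): name is "scene" or "top" or "wrist"; returns a dict with "image" (384x512x3 uint8, red, green, blue), "range_z" (384x512 float32, m along the optical axis (not along the pixel's ray), 0 where there is no reading), "camera_matrix" (3x3 intrinsics, pixels), "eye" and "rotation" of the camera in the world. Camera axes: x right, y down, z forward; pixel columns grow to the right and rows downward; lengths in m; the calibration is good to about 2 mm. The wrist camera is an equidistant fisheye: a pixel r from the principal point sees the ray r / f radians off the axis. A picture is of the moment at which its call begins.
- order.job_done(): hands the job in, once; it reports no verdict.
The state is a dict: "clock": time; "joint_pos": joint angles; "joint_vel": joint speeds; "tau": joint torques, N m; "eef_pos": TCP position; "tool_rot": TCP orientation; "ft_force": force on the tool from outside, world axes, zero at the start; "ft_torque": the same for the moment, N m; "grip_width": finger opening in m.
Only numpy, scipy, OpenCV 4.12 (cv2) and the standard library are available. Lean on these libraries where they do the work, as an engineer would, in place of code of your own. Each camera call takes 0.05 s, during which the arm holds its last target.

### The job

Slide the angle gauge's collar over the upright shaft of the rocking fixture and push it fully down onto the shoulder, with the dial facing along the fixture's hinge pin. Then, keeping hold of the gauge, rock it together with the shaft until the swinging pointer settles on the black mark of the dial, and finish like that: still gripping the gauge, with the pointer at rest on the mark. Do not tip the gauge over, and leave the other parts on the counter where they are.

Things in the scene. Friction and masses are not known exactly. Their poses are not given: they have to be found in the camera images.
- gauge: Loose pendulum angle gauge, 0.3 to 0.45 kg, 111 mm tall, standing upright. Origin: centre of the open lower end of its collar; z up along the bore, x out of the dial's face. Collar: aluminium tube, outside 40 mm, bore 24 mm, 46 mm long. Above it the black grip block. White dial plate at x 30 to 33 mm, 92 mm wide in y, z 8 to 98 mm; pointer and mark stand in front of it, to x = 41 mm.
- grip (a point): Middle of the gauge's black grip block, 78 mm above the gauge's origin. The block is 30 mm in the gauge's x by 26 mm in y and 65 mm tall (z 46 to 111 mm): pinch it across y from above, so that the fingers stay clear of the dial.
- pointer (a joint): The swinging pointer, a dark needle 70 mm long with a small round weight, hung freely from a pivot at gauge x 40, y 0, z 86 mm. Turns about the gauge's x axis; 0 = towards the gauge's underside. It hangs plumb, so it reads minus the angle by which the gauge is turned about its own x axis. Swings at 2 to 3 Hz, at rest in 2 to 3 s.
- pointer_tip (a point): The free tip of the pointer, 70 mm from the pivot.
- mark (a joint): The mark, a black tab 12 mm wide, 18 mm long, on the lower edge of the dial (the thin lines above it are 10 degree graduations). Its angle about the same pivot and axis as the pointer's, 0.15 to 0.32; it keeps its place on the dial. The pointer is on the mark when both joints read the same.
- mark_point (a point): On the mark's centre line, 70 mm from the pivot; the pointer tip coincides with it when on the mark.
- fixture: Rocking fixture, screwed down: grey base 120 mm in x by 100 mm in y, 16 mm thick, with two aluminium cheeks (68 mm high, at x -40 to -28 and 28 to 40 mm) that carry a hinge pin along its x axis. Origin: centre of the underside, z up.
- pivot (a point): On the axis of the fixture's hinge pin, under the shaft, 50 mm above the counter. It does not move.
- rocker (a joint): The rocker: angle of the upright shaft about the fixture's x axis (right-handed), 0 = upright. Turns to 0.45 either way; a spring (1.5 N m per rad) brings it back upright when let go.
- shoulder (a point): Centre of the top face of the rocker's shoulder disc (40 mm across), on which the collar seats; 40 mm above the pivot along the shaft.
- shaft_top (a point): Centre of the top of the steel shaft, 80 mm above the pivot (130 mm above the counter when upright). Shaft 21 mm in diameter, 40 mm long above the shoulder, its last 7 mm tapered to 13 mm.
- knee_link: Bystander: titanium knee link, flat bar with two round eyes, 124 x 34 x 22 mm, lying flat.
- roller0: Bystander: grey nylon roller, 32 mm across, 34 mm tall, on end.
- roller1: Bystander: a second, equal roller, nearer the robot.
- ankle_bracket: Bystander: black carbon angle bracket, 70 x 50 x 56 mm.
- offset_adapter: Bystander: chrome offset adapter, a 44 mm disc and a 32 mm stub joined by a short arm, 47 mm tall.
Not all that is in view belongs to the job. Of the things that look like the gauge, the larger one is meant. There is more than one size of the fixture; the one meant has the size given above.

How it is judged:
By the outcome, as a careful person would: the job done as asked, in the order asked, and still so for the second after the job is handed in, while the arm keeps its last pose, push and grip.
It also fails if it takes over 51 s, if anything falls off the work surface, if the arm or the gripper's body presses on something with over 40 N, if the wrist force passes 120 N, or if a joint passes its speed limit or range.

## Working session

There is one attempt and no reset: what is moved stays moved. The work goes in short steps, Python scripts to look and compute and a tool call to move; the robot and the scene stay as the last step left them, time stands still between calls to the robot, and variables do not carry over. Pictures are saved under pics/ and viewed, and the job is handed in when it is done.

Besides the shell and the picture viewer there is one more tool, called after "Call:" in YAML: its name, and indented under it one key for each argument. send_rows: Moves the arm, as the interface text tells. Its arguments: {"type":"object","properties":{"increments":{"type":"array","items":{"type":"array","items":{"type":"array","items":{"type":"number"}}}},"hand":{"type":"number"}},"required":["increments"]}

```bash
mkdir -p pics; ls
cat > h.py <<'E'
import numpy as np, cv2, pickle
from workcell import bot, viewer, order
def shot(n,tag):
    c=viewer.camera(n); pickle.dump(c,open(f'pics/{tag}.pkl','wb'))
    cv2.imwrite(f'pics/{tag}.png',c['image'][:,:,::-1]); return c
def load(tag): return pickle.load(open(f'pics/{tag}.pkl','rb'))
def pt(c,u,v,z=None):
    K=np.array(c['camera_matrix']);R=np.array(c['rotation']);e=np.array(c['eye'])
    d=R@np.array([(u-K[0,2])/K[0,0],(v-K[1,2])/K[1,1],1.])
    if z is None: return e+d*c['range_z'][int(round(v)),int(round(u))]
    return e+d*(z-e[2])/d[2]
def proj(c,p):
    K=np.array(c['camera_matrix']);R=np.array(c['rotation']);e=np.array(c['eye'])
    q=K@(R.T@(np.array(p)-e)); return q[:2]/q[2]
def st():
    o=bot.get_obs()
    print({k:np.round(o[k],4).tolist() for k in ('clock','eef_pos','tool_rot','ft_force','grip_width','joint_pos')}); return o
E
python3 - <<'E'
from h import *
st()
for n in ('scene','top'):
    c=shot(n,n+'0'); print(n,c['eye'],c['camera_matrix'],c['rotation'])
    cv2.imwrite(f'pics/{n}0b.png',cv2.resize(c['image'][:,:,::-1],(800,600),interpolation=cv2.INTER_CUBIC))
E
```

```text
pics
{'clock': 0.0, 'eef_pos': [0.2108, 0.4527, 0.2414], 'tool_rot': [0.8432, 0.5375, -0.0009, 0.0006], 'ft_force': [0.635, 0.0447, 0.3139], 'grip_width': 0.0857, 'joint_pos': [1.135, 0.2414, 0.0037, 1.3352, -0.0, 1.5708]}
scene [1.02077223 0.17683175 0.72663483] [[357.64871146   0.         257.27634937]
 [  0.         357.64871146 189.44520788]
 [  0.           0.           1.        ]] [ 0.55998042  0.75438147 -0.27970312 -0.19772883]
top [ 0.39608862 -0.01552615  1.09183989] [[378.21180362   0.         262.74286183]
 [  0.         378.21180362 196.42479544]
 [  0.           0.           1.        ]] [ 0.7076191  -0.70316812  0.04917559 -0.04910774]
```

View pics/scene0b.png

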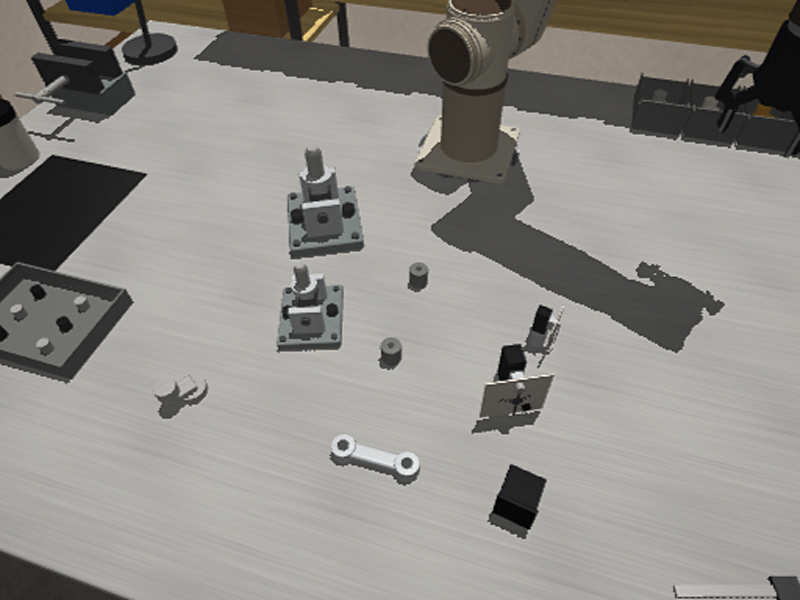

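View pics/top0b.png

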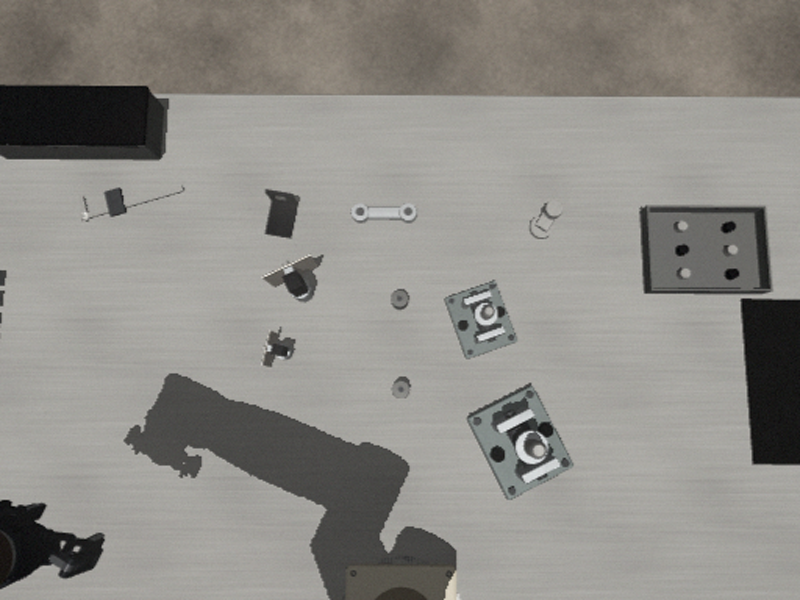

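The scene view (800x600) shows the gauge lookalikes at (515,385) large and (543,325) small. It shows the fixtures at (312,310) and (325,210). In the top view the gauges are at (295,280) and (280,348), and the fixtures at (482,318) and (520,440). Next I measure sizes to choose between them.

```bash
sed -i "s/R=np.array(c\['rotation'\])/R=Rot.from_quat(c['rotation']).as_matrix()/; s/^import numpy as np/from scipy.spatial.transform import Rotation as Rot\nimport numpy as np/" h.py
python3 - <<'E'
from h import *
c=load('top0'); 
im=c['image'].astype(int); h,w=im.shape[:2]
# world point cloud from depth
K=c['camera_matrix'];R=Rot.from_quat(c['rotation']).as_matrix()
v,u=np.mgrid[:h,:w]; D=np.stack([(u-K[0,2])/K[0,0],(v-K[1,2])/K[1,1],np.ones((h,w))],-1)@R.T
P=c['eye']+D*c['range_z'][...,None]
np.save('pics/Ptop.npy',P)
print('table z',np.median(P[100:200,200:240,2]))
for nm,(a,b) in dict(fixA=(482,318),fixB=(520,440),gL=(295,280),gS=(280,348)).items():
    a=int(a*.64);b=int(b*.64)
    m=np.zeros((h,w),bool); m[b-45:b+45,a-45:a+45]=1
    m&=(P[...,2]>0.008)&(P[...,2]<.2)
    n,l,s,ce=cv2.connectedComponentsWithStats(m.astype(np.uint8))
    i=np.argmin([np.hypot(*(ce[k]-[a,b])) if k and s[k,4]>20 else 1e9 for k in range(n)])
    q=P[l==i]; 
    base=q[q[:,2]<.03] if 'fix' in nm else q
    r=cv2.minAreaRect(base[:,:2].astype(np.float32)*1000)
    print(nm,s[i],'rect mm',r,'maxz',np.percentile(q[:,2],99.5), 'reach',np.hypot(*r[0]))
for t in ('scene0','top0'):
    c=load(t);print(c['image'].shape)
a=load('top0')['image'][:,:,::-1][130:260,150:390]
cv2.imwrite('pics/crop1.png',cv2.resize(a,None,fx=3.3,fy=3.3,interpolation=cv2.INTER_CUBIC))
b=load('scene0')['image'][:,:,::-1][80:290,160:370]
cv2.imwrite('pics/crop2.png',cv2.resize(b,(600,600),interpolation=cv2.INTER_CUBIC))
E
```

```text
table z -0.0004218865090391821
fixA [ 284  180   47   50 1446] rect mm ((525.904296875, -142.7702178955078), (120.0138168334961, 100.5141830444336), 19.561628341674805) maxz 0.13083888053208803 reach 544.9391384269613
fixB [ 299  247   68   73 2821] rect mm ((306.4932556152344, -210.10894775390625), (159.74864196777344, 133.36758422851562), 26.70387077331543) maxz 0.1739347671188962 reach 371.59640157552536
gL [167 163  37  30 534] rect mm ((595.8938598632812, 201.57762145996094), (75.6226577758789, 71.33187866210938), 80.89277648925781) maxz 0.11354313313543411 reach 629.0652030562612
gS [167 211  20  24 235] rect mm ((467.5190734863281, 222.7180938720703), (40.146583557128906, 61.33633041381836), 89.7907943725586) maxz 0.0788346243405618 reach 517.8585071344518
(384, 512, 3)
(384, 512, 3)
```

View pics/crop1.png

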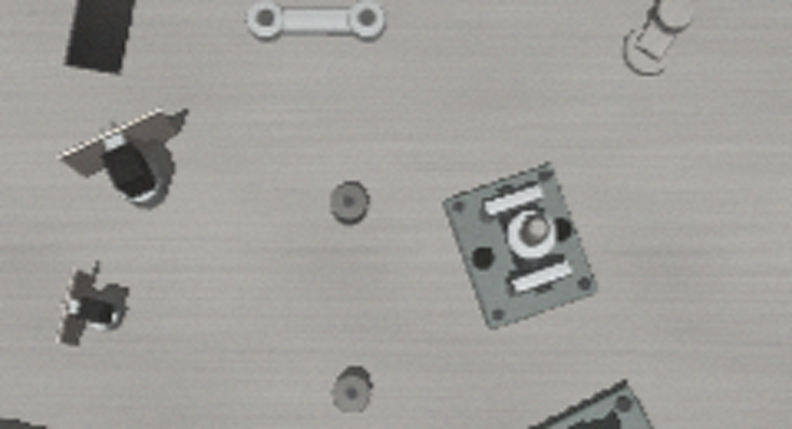

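View pics/crop2.png

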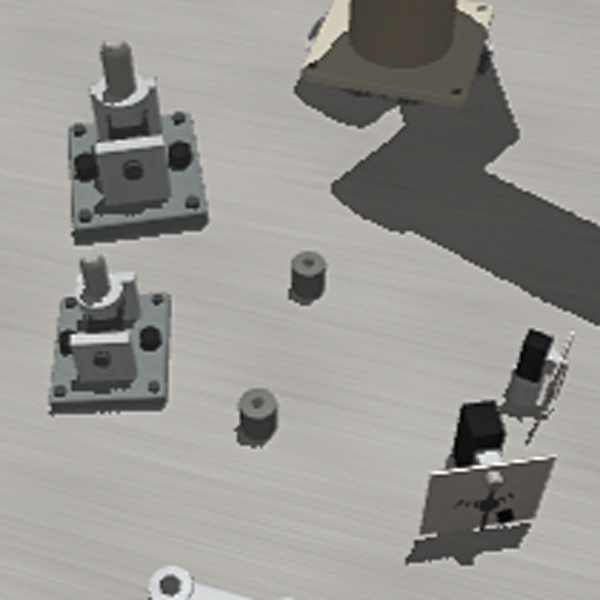

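Fixture A measures 120x100 mm with a 130.8 mm top, so it is the one described (B is 160x133). The large gauge is 113 mm tall against 79 mm for the other, so it is the one meant. Next I need precise poses.

Run:
```python
from h import *
P=np.load('pics/Ptop.npy'); c=load('top0'); s=load('scene0')
def box(u0,u1,v0,v1): 
    m=np.zeros(P.shape[:2],bool); m[v0:v1,u0:u1]=1; return m
g=box(155,220,155,205)
q=P[g&(P[...,2]>.107)&(P[...,2]<.118)]; print('gauge top',len(q),q.mean(0),cv2.minAreaRect((q[:,:2]*1000).astype(np.float32)))
for lo,hi in ((.085,.1025),(.06,.1),(.012,.1)):
    q=P[g&(P[...,2]>lo)&(P[...,2]<hi)]; 
    print(lo,hi,len(q),q.mean(0)); 
    # dial line : front points
    d=np.array([np.cos(np.radians(24)),np.sin(np.radians(24))]); t=q[:,:2]@d
    f=q[t>np.percentile(t,40)]
    vx,vy,x0,y0=cv2.fitLine((f[:,:2]).astype(np.float32),cv2.DIST_HUBER,0,.001,.001).ravel()
    print(' dial normal yaw',np.degrees(np.arctan2(-vx*np.sign(-vy)*1, vy*np.sign(-vy)))if 0 else np.degrees(np.arctan2(vy,vx))+90)
f=box(280,335,175,235)
q=P[f&(P[...,2]>.126)]; print('shaft top',len(q),q.mean(0))
q=P[f&(P[...,2]>.085)&(P[...,2]<.095)]; print('shoulder',len(q),q.mean(0),cv2.minEnclosingCircle((q[:,:2]*1000).astype(np.float32)))
q=P[f&(P[...,2]>.06)&(P[...,2]<.075)]; print('cheeks',len(q),cv2.minAreaRect((q[:,:2]*1000).astype(np.float32)))
# color line of dial in scene: 3D cloud in scene
K=s['camera_matrix'];R=Rot.from_quat(s['rotation']).as_matrix()
v,u=np.mgrid[:384,:512]; D=np.stack([(u-K[0,2])/K[0,0],(v-K[1,2])/K[1,1],np.ones((384,512))],-1)@R.T
S=s['eye']+D*s['range_z'][...,None]; np.save('pics/Ssc.npy',S)
m=np.zeros((384,512),bool); m[225:275,295:365]=1; m&=(S[...,2]>.015)&(S[...,2]<.1)
q=S[m]; 
best=None
rng=np.random.default_rng(0)
for _ in range(300):
    a=q[rng.choice(len(q),3,False)]; n=np.cross(a[1]-a[0],a[2]-a[0]); n/=np.linalg.norm(n)+1e-9
    k=(abs((q-a[0])@n)<.002)
    if best is None or k.sum()>best.sum(): best=k
p=q[best]; n=np.linalg.svd(p-p.mean(0))[2][2]; n*=np.sign(n[0])
print('dial plane',best.sum(),len(q),p.mean(0),n,np.degrees(np.arctan2(n[1],n[0])),'extent',np.ptp(p@np.cross([0,0,1],n)),p[:,2].min(),p[:,2].max())
t=p@np.cross([0,0,1],n);print('dial centre',(n*(p.mean(0)@n)+np.cross([0,0,1],n)*(t.max()+t.min())/2)[:2])
m=np.zeros((384,512),bool); m[210:260,300:350]=1; q=S[m&(S[...,2]>.107)&(S[...,2]<.118)];print('gauge top scene',len(q),q.mean(0),cv2.minAreaRect((q[:,:2]*1000).astype(np.float32)))
m=np.zeros((384,512),bool); m[160:230,170:230]=1; q=S[m&(S[...,2]>.127)&(S[...,2]<.136)];print('shaft top scene',len(q),q.mean(0))
```

```text
gauge top 108 [0.57672255 0.18611587 0.1103683 ] ((577.2324829101562, 186.1822052001953), (30.431032180786133, 24.633424758911133), 27.666122436523438)
0.085 0.1025 129 [0.59943967 0.19632934 0.09329824]
 dial normal yaw 25.253586
0.06 0.1 214 [0.59727003 0.19541251 0.08438588]
 dial normal yaw 25.537552
0.012 0.1 401 [0.59373856 0.19172655 0.06268395]
 dial normal yaw 25.807396
shaft top 49 [ 0.47823907 -0.09616542  0.48313887]
shoulder 110 [ 0.52412674 -0.14085669  0.08998714] ((525.711669921875, -142.48886108398438), 19.748271942138672)
cheeks 200 ((525.6436767578125, -142.2779083251953), (79.71551513671875, 49.15060806274414), 19.256019592285156)
dial plane 773 1029 [0.61088617 0.19977572 0.060437  ] [0.90066895 0.43445866 0.00641143] 25.7514207348235 extent 0.09190215171182856 0.015052947828401386 0.09968546262572664
dial centre [0.6106351 0.2011278]
gauge top scene 157 [0.58234264 0.18647242 0.11062458] ((581.5271606445312, 186.2901611328125), (29.873733520507812, 25.223392486572266), 23.949949264526367)
shaft top scene 26 [ 0.52964858 -0.14195665  0.12885929]
```

```bash
cat >> h.py <<'E'
def yaw(o):
    x=Rot.from_quat(o['tool_rot']).as_matrix()[:,0]; return np.degrees(np.arctan2(x[1],x[0]))
def plan(target,yawt,n=8):
    o=st(); R=Rot.from_quat(o['tool_rot']).as_matrix(); print('yaw',yaw(o),'tool z',R[:,2].round(4))
    d=np.array(target)-o['eef_pos']; dy=(yawt-yaw(o)+180)%360-180
    for k in range(n):
        Rk=Rot.from_euler('z',dy*k/n,degrees=True).as_matrix()@R
        print((Rk.T@d/n).round(4).tolist(),round(-dy/n,2))
E
python3 - <<'E'
from h import *
plan([.579,.1865,.23],115.7,10)
E
```

```text
{'clock': 0.1, 'eef_pos': [0.2109, 0.4528, 0.2415], 'tool_rot': [0.8433, 0.5375, -0.0008, 0.0005], 'ft_force': [0.5712, -0.6351, -0.4036], 'grip_width': 0.0851, 'joint_pos': [1.135, 0.2413, 0.0039, 1.3352, -0.0, 1.5708]}
yaw 65.02756654130626 tool z [-7.0e-04 -1.7e-03 -1.0e+00]
[-0.0086, 0.0446, 0.0012] -5.07
[-0.0125, 0.0437, 0.0012] -5.07
[-0.0163, 0.0424, 0.0012] -5.07
[-0.02, 0.0408, 0.0012] -5.07
[-0.0235, 0.0389, 0.0012] -5.07
[-0.0269, 0.0366, 0.0012] -5.07
[-0.03, 0.0341, 0.0012] -5.07
[-0.0329, 0.0313, 0.0012] -5.07
[-0.0355, 0.0283, 0.0012] -5.07
[-0.0379, 0.0251, 0.0012] -5.07
```

Run:
```python
from h import *
s=load('scene0'); a=s['image'][:,:,::-1][225:280,300:365]
cv2.imwrite('pics/dial0.png',cv2.resize(a,None,fx=10,fy=10,interpolation=cv2.INTER_CUBIC))
```

```text
(no output)
```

View pics/dial0.png

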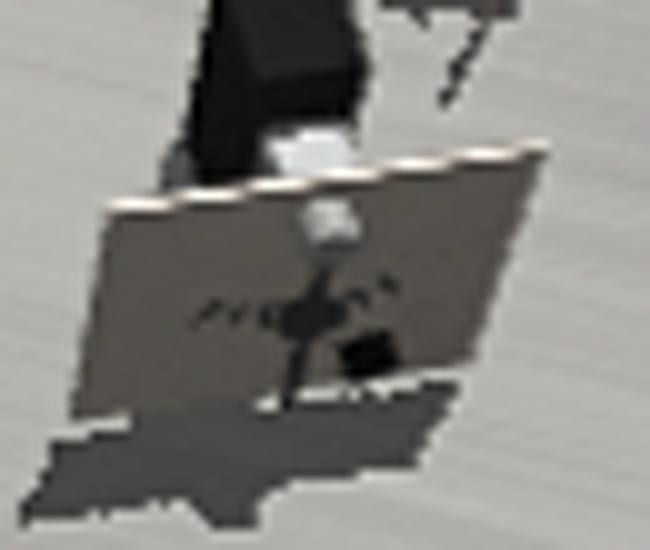

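The dial crop shows the pointer tip at about (288,405) and the black mark at about (368,353), right of the pointer, which is the +y side.

```bash
cat >> h.py <<'E'
def onplane(c,u,v,p0,n):
    K=np.array(c['camera_matrix']);R=Rot.from_quat(c['rotation']).as_matrix();e=np.array(c['eye'])
    d=R@np.array([(u-K[0,2])/K[0,0],(v-K[1,2])/K[1,1],1.])
    return e+d*((np.array(p0)-e)@n)/(d@n)
E
python3 - <<'E'
from h import *
s=load('scene0'); g=s['image'].max(2).astype(float)
print(g[255:267,325:344].astype(int))
y=np.radians(25.7); n=np.array([np.cos(y),np.sin(y),0]); t=np.array([-n[1],n[0],0])
o=np.array([.581,.1866,0])
for nm,u,v,x in (('mark',336.3,259.8,.036),('tip',328.5,264.5,.040),('pivot',332.5,246.5,.041),('weight',330.5,256,.040)):
    p=onplane(s,u,v,o+n*x,n)-o; print(nm,p@t*1e3,p[2]*1e3,'ang',np.arctan2(p@t,.086-p[2]))
E
```

```text
[[ 80  61  59  47  29  30  29  29  29  47  80  53  87  85  82  83  80  79
   80]
 [ 75  34  62  27  31  30  30  30  27  43  89  86  85  83  83  79  80  81
   81]
 [ 79  44  49  29  29  30  29  31  37  64  85  84  85  83  82  82  79  80
   81]
 [ 84  85  78  40  31  30  36  63  86  83  76  38  34  21  66  83  80  81
   79]
 [ 84  85  85  82  61  38  75  80  57  35   8   9   8  17  52  84  83  80
   79]
 [ 84  84  84  76  33  42  85  85  75   7   8  12  12   8  32  82  79  78
   78]
 [ 82  81  82  74  27  50  86  84  76  34   8   8   7   7  27  66  80  82
   82]
 [ 81  82  81  60  31  60  82  81  75  38  11  16  37  65 107 141 145 173
  195]
 [ 81  82  82  57  35  84 111 115 136 126  92 121 202 199 195 194 174  65
   66]
 [ 78  97 127  47  85 193 191 189 171 104 176  63 101 164  60  64  67  70
   69]
 [111 199 175  30  61  66  64  62  64  66  67  68  69  68  69  70  69  69
   66]
 [ 68  68  68  72  74  73  73  71  72  71  69  69  70  69  72  71  74  70
   68]]
mark 17.81038416874565 28.52571421413863 ang 0.3005001954556041
tip 0.4168324452945337 19.755115495843967 ang 0.006292213313230411
pivot -2.5889199978801027 97.7273335560388 ang -2.9243180508700903
weight -0.5338372526950689 57.13750004113605 ang -0.01849376842465374
```

Call:
send_rows:
  hand: -1
  increments:
    - [[-0.009,0.045,0.001,-5],[-0.013,0.044,0.001,-5],[-0.016,0.042,0.001,-5],[-0.02,0.041,0.001,-5],[-0.024,0.039,0.001,-5],[-0.027,0.037,0.001,-5],[-0.03,0.034,0.001,-5],[-0.033,0.031,0.001,-5]]

```text
clock: 0.9
eef_pos: [0.5124, 0.238, 0.229]
tool_rot: [0.591, 0.807, -0.004, -0.002]
ft_force: [0.9, 1.7, 0.0]
grip_width: 0.0854
```

Run:
```python
from h import *
plan([.579,.1865,.22],115.7,8)
```

```text
{'clock': 0.9, 'eef_pos': [0.5124, 0.238, 0.229], 'tool_rot': [0.5911, 0.8066, -0.0037, -0.0017], 'ft_force': [0.9207, 1.6705, 0.0388], 'grip_width': 0.0854, 'joint_pos': [0.4352, 0.3822, 0.1675, 1.3641, -0.0006, 0.1292]}
yaw 107.5291458908254 tool z [-0.007  -0.0039 -1.    ]
[-0.0086, 0.006, 0.0011] -1.02
[-0.0087, 0.0059, 0.0011] -1.02
[-0.0089, 0.0057, 0.0011] -1.02
[-0.009, 0.0055, 0.0011] -1.02
[-0.009, 0.0054, 0.0011] -1.02
[-0.0091, 0.0052, 0.0011] -1.02
[-0.0092, 0.0051, 0.0011] -1.02
[-0.0093, 0.0049, 0.0011] -1.02
```

Call:
send_rows:
  increments:
    - [[-0.012,0.008,0.001,-1.4],[-0.012,0.008,0.001,-1.4],[-0.012,0.008,0.001,-1.4],[-0.012,0.008,0.001,-1.4],[-0.012,0.007,0.001,-1.3],[-0.012,0.006,0.001,-1.3],[0,0,0,0],[0,0,0,0]]

```text
clock: 1.7
eef_pos: [0.5854, 0.1773, 0.2151]
tool_rot: [0.534, 0.845, -0.008, -0.005]
ft_force: [0.3, -0.0, -0.2]
grip_width: 0.0851
```

Run:
```python
from h import *
plan([.579,.1865,.17],115.7,8)
c=shot('wrist','w1'); print(c['eye'],c['rotation'],c['camera_matrix'])
cv2.imwrite('pics/w1b.png',cv2.resize(c['image'][:,:,::-1],(800,600)))
```

```text
{'clock': 1.7, 'eef_pos': [0.5854, 0.1773, 0.2151], 'tool_rot': [0.5339, 0.8455, -0.0082, -0.0051], 'ft_force': [0.2826, -0.006, -0.2454], 'grip_width': 0.0851, 'joint_pos': [0.2955, 0.4928, 0.3019, 1.3991, -0.0029, -0.1488]}
yaw 115.45629524377239 tool z [-0.0175 -0.0084 -0.9998]
[0.0014, -0.0001, 0.0056] -0.03
[0.0014, -0.0001, 0.0056] -0.03
[0.0014, -0.0001, 0.0056] -0.03
[0.0014, -0.0001, 0.0056] -0.03
[0.0014, -0.0001, 0.0056] -0.03
[0.0014, -0.0001, 0.0056] -0.03
[0.0014, -0.0001, 0.0056] -0.03
[0.0014, -0.0001, 0.0056] -0.03
[0.52900714 0.15035109 0.34803069] [0.52936991 0.83971715 0.10211243 0.06492804] [[297.31863964   0.         255.03399575]
 [  0.         297.31863964 193.50914281]
 [  0.           0.           1.        ]]
```

View pics/w1b.png

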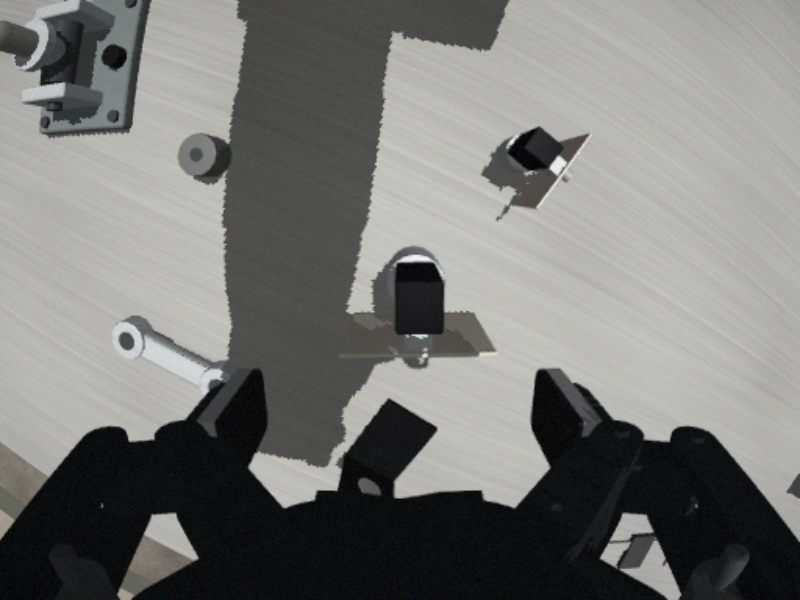

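```bash
cat >> h.py <<'E'
def fray(c,u,v,z):
    K=np.array(c['camera_matrix']);R=Rot.from_quat(c['rotation']).as_matrix();e=np.array(c['eye'])
    a=np.array([(u-K[0,2])/K[0,0],(v-K[1,2])/K[1,1]]); th=np.hypot(*a)
    d=R@np.array([*(a/th*np.sin(th)),np.cos(th)]); return e+d*(z-e[2])/d[2]
E
python3 - <<'E'
from h import *
c=load('w1'); k=.64
y=np.radians(25.7); n=np.array([np.cos(y),np.sin(y),0]); t=np.array([-n[1],n[0],0])
o=np.array([.579,.1865,0])
for u,v,z in ((419,333,.111),(419,280,.111),(419,262,.111),(395,306,.111),(444,306,.111)):
    p=fray(c,u*k,v*k,z)-o; print(u,v,'rel gauge x',p@n*1e3,'y',p@t*1e3)
e=bot.get_obs()['eef_pos']-o; print('tcp rel',e@n*1e3,e@t*1e3)
E
```

```text
419 333 rel gauge x 14.867029235118947 y -0.34615411105374433
419 280 rel gauge x -14.016423814119875 y -0.5785159091224614
419 262 rel gauge x -23.495029761929253 y -0.6338214551347781
395 306 rel gauge x -0.09290392129202958 y -13.124187899232759
444 306 rel gauge x -0.019412981778485557 y 12.756520845142266
tcp rel 1.6476477561703124 -10.939777963612615
```

Call:
send_rows:
  increments:
    - [[0.006,0,0,0],[0.005,0,0,0],[0.001,0,0.02,0],[0,0,0.02,0],[0,0,0.02,0],[0,0,0.01,0],[0,0,0.0,0],[0,0,0,0]]

```text
clock: 2.55
eef_pos: [0.5756, 0.1949, 0.1463]
tool_rot: [0.531, 0.847, -0.006, -0.004]
ft_force: [0.2, 0.2, 1.0]
grip_width: 0.0852
```

Run:
```python
from h import *
plan([.579,.1865,.077],115.7,6)
y=np.radians(25.7); n=np.array([np.cos(y),np.sin(y),0]); t=np.array([-n[1],n[0],0])
e=bot.get_obs()['eef_pos']-np.array([.579,.1865,0]); print('tcp rel',e@n*1e3,e@t*1e3)
```

```text
{'clock': 2.55, 'eef_pos': [0.5756, 0.1949, 0.1463], 'tool_rot': [0.5309, 0.8474, -0.0061, -0.0042], 'ft_force': [0.2222, 0.2483, 1.0442], 'grip_width': 0.0852, 'joint_pos': [0.327, 0.5174, 0.1605, 1.2286, -0.0011, -0.1245]}
yaw 115.8671403580117 tool z [-0.0136 -0.0058 -0.9999]
[-0.0015, 0.0001, 0.0116] 0.03
[-0.0015, 0.0001, 0.0116] 0.03
[-0.0015, 0.0001, 0.0116] 0.03
[-0.0015, 0.0001, 0.0116] 0.03
[-0.0015, 0.0001, 0.0116] 0.03
[-0.0015, 0.0001, 0.0116] 0.03
tcp rel 0.5909747434355865 9.028315110596386
```

Call:
send_rows:
  increments:
    - [[-0.004,0,0,0],[-0.003,0,0,0],[0,0,0,0],[0,0,0,0],[0,0,0,0],[0,0,0,0],[0,0,0.0,0],[0,0,0,0]]

```text
clock: 3.35
eef_pos: [0.5813, 0.1885, 0.1505]
tool_rot: [0.531, 0.847, -0.003, -0.002]
ft_force: [-0.8, -0.6, 0.0]
grip_width: 0.0854
```

```bash
cat >> h.py <<'E'
def rel(o0=(.579,.1865,0),yw=25.7):
    y=np.radians(yw); n=np.array([np.cos(y),np.sin(y),0]); t=np.array([-n[1],n[0],0])
    e=bot.get_obs()['eef_pos']-np.array(o0); print('tcp rel mm',(e@n*1e3).round(2),(e@t*1e3).round(2))
E
python3 - <<'E'
from h import *
plan([.579,.1865,.077],115.7,1); rel()
E
```

```text
{'clock': 3.35, 'eef_pos': [0.5813, 0.1885, 0.1505], 'tool_rot': [0.5312, 0.8472, -0.0033, -0.0019], 'ft_force': [-0.817, -0.5643, 0.049], 'grip_width': 0.0854, 'joint_pos': [0.3142, 0.5157, 0.1691, 1.2318, -0.0013, -0.1365]}
yaw 115.82880527929525 tool z [-0.0068 -0.0036 -1.    ]
[-0.0008, -0.0024, 0.0735] 0.13
tcp rel mm 2.96 0.83
```

Call:
send_rows:
  increments:
    - [[0,-0.002,0.008,0],[-0.001,0,0.012,0],[0,0,0.014,0],[0,0,0.014,0],[0,0,0.012,0],[0,0,0.007,0],[0,0,0.003,0],[0,0,0,0]]

```text
clock: 4.15
eef_pos: [0.5773, 0.1856, 0.0723]
tool_rot: [0.531, 0.847, -0.005, -0.003]
ft_force: [-0.6, -0.2, 1.2]
grip_width: 0.0854
```

Run:
```python
from h import *
plan([.579,.1865,.077],115.7,1); rel()
```

```text
{'clock': 4.15, 'eef_pos': [0.5773, 0.1856, 0.0723], 'tool_rot': [0.5311, 0.8473, -0.0051, -0.0034], 'ft_force': [-0.6479, -0.1853, 1.1602], 'grip_width': 0.0854, 'joint_pos': [0.3118, 0.5746, 0.0516, 1.06, -0.0014, -0.1392]}
yaw 115.84067917792906 tool z [-0.0112 -0.0051 -0.9999]
[0.0, 0.0019, -0.0047] 0.14
tcp rel mm -1.95 -0.04
```

Call:
send_rows:
  hand: 1
  increments:
    - [[0,0.001,-0.003,0],[0,0,-0.001,0],[0,0,0,0],[0,0,0,0],[0,0,0,0],[0,0,0,0],[0,0,0,0],[0,0,0,0]]

```text
clock: 4.95
eef_pos: [0.58, 0.1867, 0.079]
tool_rot: [0.531, 0.847, -0.003, -0.002]
ft_force: [-0.2, -0.2, -0.8]
grip_width: 0.0255
```

Run:
```python
from h import *
plan([.579,.1865,.077],115.7,1); rel()
c=shot('scene','s2');a=c['image'][:,:,::-1][130:290,240:440]
cv2.imwrite('pics/s2b.png',cv2.resize(a,(750,600),interpolation=cv2.INTER_CUBIC))
```

```text
{'clock': 4.95, 'eef_pos': [0.58, 0.1867, 0.079], 'tool_rot': [0.5311, 0.8473, -0.0033, -0.0019], 'ft_force': [-0.1516, -0.1742, -0.7956], 'grip_width': 0.0255, 'joint_pos': [0.3122, 0.57, 0.063, 1.0713, -0.0014, -0.1389]}
yaw 115.84593621972007 tool z [-0.0067 -0.0036 -1.    ]
[0.0002, -0.001, 0.0021] 0.15
tcp rel mm 0.99 -0.21
```

View pics/s2b.png

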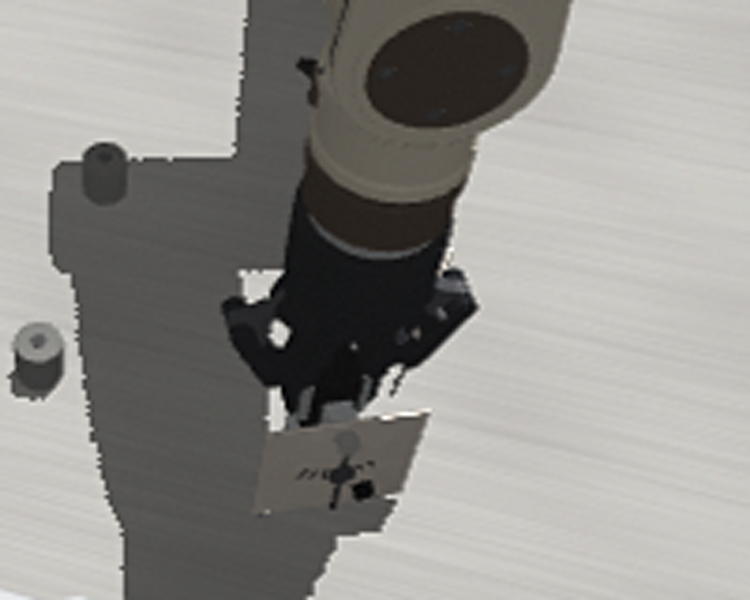

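Held at 25.5 mm opening with the dial still upright. Now I lift it.

Call:
send_rows:
  increments:
    - [[0,0,-0.008,0],[0,0,-0.015,0],[0,0,-0.022,0],[0,0,-0.028,0],[0,0,-0.028,0],[0,0,-0.025,0],[0,0,-0.015,0],[0,0,-0.006,0]]

```text
clock: 5.8
eef_pos: [0.5757, 0.1854, 0.2259]
tool_rot: [0.531, 0.847, -0.011, -0.008]
ft_force: [0.7, -0.2, -3.3]
grip_width: 0.0254
```

Run:
```python
from h import *
plan([.5282,-.1413,.245],109.5,12)
c=shot('scene','s3');a=c['image'][:,:,::-1][100:260,240:440]
cv2.imwrite('pics/s3b.png',cv2.resize(a,(750,600),interpolation=cv2.INTER_CUBIC))
```

```text
{'clock': 5.8, 'eef_pos': [0.5757, 0.1854, 0.2259], 'tool_rot': [0.5311, 0.8472, -0.0109, -0.008], 'ft_force': [0.7444, -0.1594, -3.2944], 'grip_width': 0.0254, 'joint_pos': [0.3124, 0.4813, 0.3113, 1.4278, -0.0018, -0.1385]}
yaw 115.83435030413305 tool z [-0.0252 -0.01   -0.9996]
[-0.0228, -0.0155, -0.0012] 0.53
[-0.0229, -0.0153, -0.0012] 0.53
[-0.0231, -0.015, -0.0012] 0.53
[-0.0232, -0.0148, -0.0012] 0.53
[-0.0233, -0.0146, -0.0012] 0.53
[-0.0235, -0.0144, -0.0013] 0.53
[-0.0236, -0.0142, -0.0013] 0.53
[-0.0237, -0.014, -0.0013] 0.53
[-0.0239, -0.0137, -0.0013] 0.53
[-0.024, -0.0135, -0.0013] 0.53
[-0.0241, -0.0133, -0.0013] 0.53
[-0.0242, -0.0131, -0.0013] 0.53
```

View pics/s3b.png

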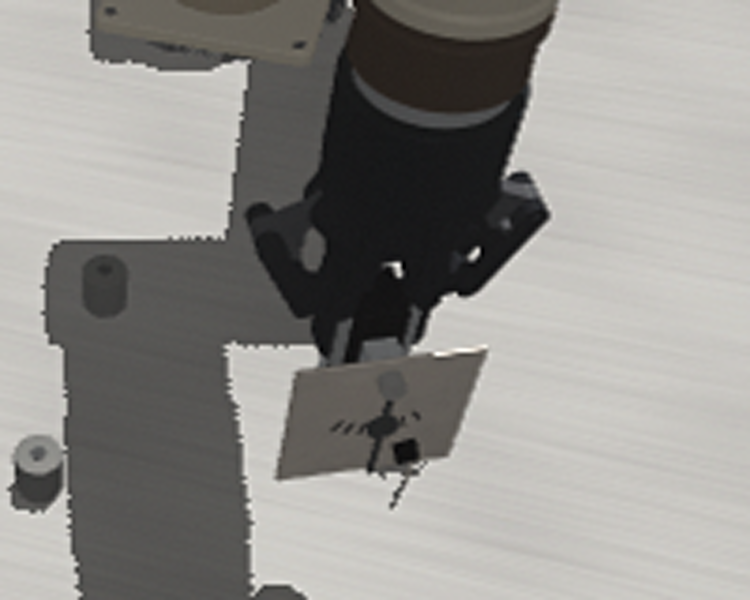

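Call:
send_rows:
  increments:
    - [[-0.01,-0.006,-0.001,0.3],[-0.016,-0.01,-0.001,0.5],[-0.022,-0.014,-0.001,0.5],[-0.024,-0.015,-0.001,0.5],[-0.024,-0.015,-0.001,0.5],[-0.024,-0.015,-0.001,0.5],[-0.024,-0.015,-0.001,0.5],[-0.024,-0.014,-0.001,0.5]]

```text
clock: 6.65
eef_pos: [0.5402, -0.024, 0.2278]
tool_rot: [0.56, 0.828, -0.019, -0.014]
ft_force: [0.4, -1.0, -4.0]
grip_width: 0.0253
```

Run:
```python
from h import *
plan([.5282,-.1413,.245],109.5,1)
```

```text
{'clock': 6.65, 'eef_pos': [0.5402, -0.024, 0.2278], 'tool_rot': [0.5603, 0.828, -0.0188, -0.014], 'ft_force': [0.3818, -0.9509, -3.9799], 'grip_width': 0.0253, 'joint_pos': [-0.0353, 0.3624, 0.1343, 1.3864, -0.0169, -0.4158]}
yaw 111.82319592060787 tool z [-0.0442 -0.0154 -0.9989]
[-0.1044, -0.0555, -0.0149] 2.32
```

Call:
send_rows:
  increments:
    - [[-0.023,-0.012,-0.002,0.4],[-0.02,-0.011,-0.003,0.4],[-0.016,-0.009,-0.003,0.4],[-0.01,-0.006,-0.003,0.4],[-0.006,-0.003,-0.002,0.3],[-0.003,-0.002,-0.002,0.2],[0,0,0,0],[0,0,0,0]]

```text
clock: 7.45
eef_pos: [0.5184, -0.1256, 0.2393]
tool_rot: [0.582, 0.813, -0.023, -0.02]
ft_force: [-0.2, -0.0, -4.3]
grip_width: 0.0252
```

Run:
```python
from h import *
plan([.5282,-.1413,.245],109.5,1)
```

```text
{'clock': 7.45, 'eef_pos': [0.5184, -0.1256, 0.2393], 'tool_rot': [0.5819, 0.8126, -0.0234, -0.02], 'ft_force': [-0.1971, -0.0181, -4.3026], 'grip_width': 0.0252, 'joint_pos': [-0.2226, 0.3519, 0.1483, 1.4222, -0.0276, -0.5498]}
yaw 108.77729923698075 tool z [-0.0597 -0.0148 -0.9981]
[-0.018, 0.0039, -0.0061] -0.72
```

Call:
send_rows:
  increments:
    - [[-0.006,0.001,0,-0.3],[-0.005,0.001,0,-0.2],[-0.003,0.001,0,-0.1],[-0.001,0,0,0],[0,0,0,0],[0,0,0,0],[0,0,0,0],[0,0,0,0]]

```text
clock: 8.25
eef_pos: [0.5276, -0.1374, 0.2383]
tool_rot: [0.575, 0.817, -0.023, -0.021]
ft_force: [0.0, 0.6, -3.9]
grip_width: 0.0252
```

Run:
```python
from h import *
plan([.5282,-.1413,.245],109.5,1)
```

```text
{'clock': 8.25, 'eef_pos': [0.5276, -0.1374, 0.2383], 'tool_rot': [0.5754, 0.8173, -0.0232, -0.0206], 'ft_force': [0.0114, 0.5781, -3.9426], 'grip_width': 0.0252, 'joint_pos': [-0.2397, 0.3764, 0.1814, 1.4311, -0.0282, -0.5829]}
yaw 109.69693342857126 tool z [-0.0604 -0.0142 -0.9981]
[-0.0039, -0.0011, -0.0067] 0.2
```

Call:
send_rows:
  increments:
    - [[0,0,-0.005,0],[0,0,-0.005,0],[0,0,-0.005,0],[0,0,-0.005,0],[0,0,-0.005,0],[0,0,-0.005,0],[0,0,-0.005,0],[0,0,-0.005,0]]

```text
clock: 9.05
eef_pos: [0.5301, -0.1366, 0.2822]
tool_rot: [0.575, 0.817, -0.023, -0.02]
ft_force: [-0.2, -1.0, -4.0]
grip_width: 0.0254
```

Run:
```python
from h import *
plan([.5282,-.1413,.245],109.5,1)
```

```text
{'clock': 9.05, 'eef_pos': [0.5301, -0.1366, 0.2822], 'tool_rot': [0.5753, 0.8173, -0.023, -0.0202], 'ft_force': [-0.197, -1.0094, -3.9974], 'grip_width': 0.0254, 'joint_pos': [-0.2373, 0.3695, 0.2843, 1.5401, -0.028, -0.5806]}
yaw 109.70436493877553 tool z [-0.0595 -0.0144 -0.9981]
[-0.004, -0.0011, 0.0373] 0.2
```

Call:
send_rows:
  increments:
    - [[0,0,0.03,0],[0,0,0.015,0],[0,0,0,0],[0,0,0,0],[0,0,0,0],[0,0,0,0],[0,0,0,0],[0,0,0,0]]

```text
clock: 9.85
eef_pos: [0.5305, -0.1379, 0.2423]
tool_rot: [0.575, 0.817, -0.021, -0.016]
ft_force: [-0.5, 0.2, -4.5]
grip_width: 0.0248
```

Run:
```python
from h import *
plan([.5282,-.1413,.245],109.5,1)
```

```text
{'clock': 9.85, 'eef_pos': [0.5305, -0.1379, 0.2423], 'tool_rot': [0.5754, 0.8174, -0.0212, -0.0157], 'ft_force': [-0.4552, 0.2268, -4.4961], 'grip_width': 0.0248, 'joint_pos': [-0.2394, 0.3725, 0.1866, 1.4296, -0.0281, -0.5828]}
yaw 109.71296948664983 tool z [-0.0501 -0.0167 -0.9986]
[-0.0024, -0.0034, -0.0025] 0.21
```

Call:
send_rows:
  increments:
    - [[0,0,-0.007,0],[0,0,-0.008,0],[0,0,-0.008,0],[0,0,-0.008,0],[0,0,-0.008,0],[0,0,-0.008,0],[0,0,-0.008,0],[0,0,-0.005,0]]

```text
clock: 10.65
eef_pos: [0.5341, -0.1369, 0.3088]
tool_rot: [0.575, 0.817, -0.021, -0.015]
ft_force: [0.1, -0.1, -3.3]
grip_width: 0.0256
```

Call:
send_rows:
  increments:
    - [[0,0,0.05,0],[0,0,0,0],[0,0,0,0],[0,0,-0.006,0],[0,0,-0.008,0],[0,0,-0.008,0],[0,0,-0.008,0],[0,0,-0.005,0]]

```text
clock: 11.45
eef_pos: [0.5329, -0.1368, 0.299]
tool_rot: [0.575, 0.818, -0.021, -0.014]
ft_force: [0.0, -0.6, -3.4]
grip_width: 0.0256
```

Call:
send_rows:
  increments:
    - [[0,0,0.045,0],[0,0,0,0],[0,0,0,0],[0,0,0,0],[0,0,0,0],[0,0,0,0],[0,0,0,0],[0,0,0,0]]

```text
clock: 12.25
eef_pos: [0.5376, -0.1391, 0.266]
tool_rot: [0.575, 0.818, -0.017, -0.004]
ft_force: [0.1, -0.2, -4.2]
grip_width: 0.0255
```

Run:
```python
from h import *
plan([.5282,-.1413,.245],109.5,1)
```

```text
{'clock': 12.25, 'eef_pos': [0.5376, -0.1391, 0.266], 'tool_rot': [0.5755, 0.8176, -0.0168, -0.0045], 'ft_force': [0.1052, -0.1896, -4.1793], 'grip_width': 0.0255, 'joint_pos': [-0.2384, 0.3609, 0.2316, 1.462, -0.0279, -0.5824]}
yaw 109.73389182591784 tool z [-0.0266 -0.0223 -0.9994]
[0.0013, -0.0089, 0.0213] 0.23
```

Call:
send_rows:
  increments:
    - [[0,-0.002,-0.006,0],[0,-0.002,-0.007,0],[0,-0.002,-0.007,0],[0,-0.001,-0.005,0],[0,0,0.045,0.1],[0,0,0,0.1],[0,0,0,0],[0,0,0,0]]

```text
clock: 13.05
eef_pos: [0.5289, -0.142, 0.2507]
tool_rot: [0.577, 0.817, -0.017, -0.004]
ft_force: [-0.4, -0.2, -3.4]
grip_width: 0.0251
```

Call:
send_rows:
  increments:
    - [[0,0,0,0],[0,0,0,0],[0,0,0,0],[0,0,0,0],[0,0,0,0],[0,0,0,0],[0,0,0,0],[0,0,0,0]]

```text
clock: 13.85
eef_pos: [0.535, -0.1434, 0.2589]
tool_rot: [0.577, 0.817, -0.014, 0.004]
ft_force: [0.8, 0.1, -3.9]
grip_width: 0.0254
```

Run:
```python
from h import *
plan([.5282,-.1413,.235],109.5,1)
for n in('scene','top'):
    c=shot(n,n+'4')
a=load('scene4')['image'][:,:,::-1][60:260,120:370]
cv2.imwrite('pics/s4b.png',cv2.resize(a,(750,600),interpolation=cv2.INTER_CUBIC))
```

```text
{'clock': 13.85, 'eef_pos': [0.535, -0.1434, 0.2589], 'tool_rot': [0.5771, 0.8166, -0.0136, 0.0038], 'ft_force': [0.8106, 0.0962, -3.9099], 'grip_width': 0.0254, 'joint_pos': [-0.247, 0.3452, 0.191, 1.4194, -0.0281, -0.5873]}
yaw 109.51507758572536 tool z [-0.0095 -0.0266 -0.9996]
[0.0048, -0.0053, 0.0239] 0.02
```

View pics/s4b.png

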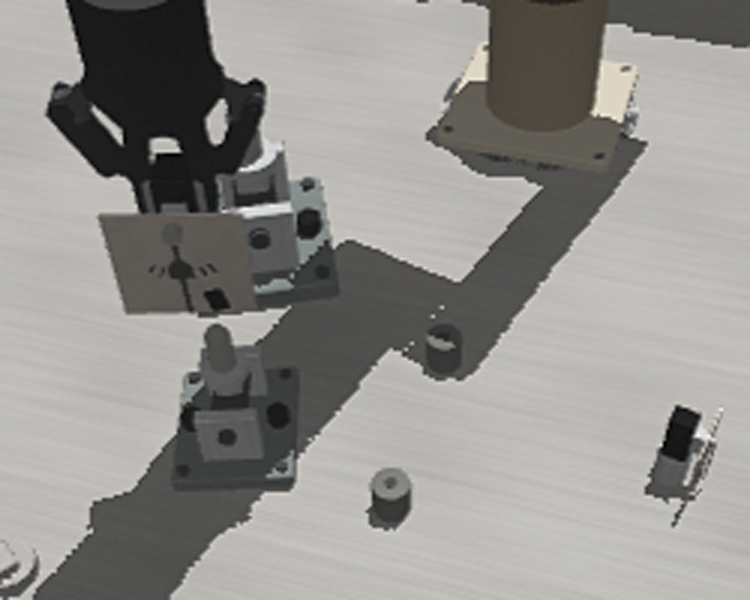

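```bash
cat >> h.py <<'E'
def cloud(s):
    K=s['camera_matrix'];R=Rot.from_quat(s['rotation']).as_matrix()
    v,u=np.mgrid[:384,:512]; D=np.stack([(u-K[0,2])/K[0,0],(v-K[1,2])/K[1,1],np.ones((384,512))],-1)@R.T
    return s['eye']+D*s['range_z'][...,None]
def dial(s,box):
    S=cloud(s); m=np.zeros((384,512),bool); m[box[2]:box[3],box[0]:box[1]]=1
    q=S[m]; q=q[q[:,2]>.01]; rng=np.random.default_rng(0); best=None
    for _ in range(800):
        a=q[rng.choice(len(q),3,False)]; n=np.cross(a[1]-a[0],a[2]-a[0]); n/=np.linalg.norm(n)+1e-9
        if abs(n[2])>.3: continue
        k=abs((q-a[0])@n)<.002
        if best is None or k.sum()>best.sum(): best=k
    p=q[best]; n=np.linalg.svd(p-p.mean(0))[2][2]; n*=np.sign(n[0])
    t=np.cross([0,0,1],n); t/=np.linalg.norm(t); b=np.cross(n,t)
    ab=np.c_[(p-p.mean(0))@t,(p-p.mean(0))@b]
    # keep points near the cluster centre
    ab=ab[(abs(ab-np.median(ab,0))<.065).all(1)]
    (cx,cy),(w,h),ang=cv2.minAreaRect((ab*1000).astype(np.float32)); 
    ctr=p.mean(0)+t*cx/1e3+b*cy/1e3
    print('dial',best.sum(),'n',n.round(4),'yaw',np.degrees(np.arctan2(n[1],n[0])).round(2),'size',round(w,1),round(h,1),'ang',round(ang,2),'ctr',ctr.round(4))
    return ctr,n,t,b,ang,ab
E
python3 - <<'E'
from h import *
s=load('scene4'); ctr,n,t,b,ang,ab=dial(s,(150,207,125,168))
a=np.radians(ang if abs(ang)<45 else ang-90)
up=b*np.cos(a)-t*np.sin(a); print('up',up)
o=ctr-.033*n-.053*up; print('gauge origin',o,'top',o+.111*up)
# check on initial
s=load('scene0'); ctr,n,t,b,ang,ab=dial(s,(300,360,230,268))
a=np.radians(ang if abs(ang)<45 else ang-90)
up=b*np.cos(a)-t*np.sin(a); print('up',up); print(ctr-.033*n-.053*up)
S=cloud(load('scene4')); m=np.zeros((384,512),bool);m[160:200,180:210]=1
q=S[m&(S[...,2]>.125)&(S[...,2]<.14)]; print('shaft',len(q),q.mean(0))
P=cloud(load('top4')); m=np.zeros((384,512),bool); m[175:235,280:335]=1
E
```

```text
dial 1364 n [ 0.9429  0.3329 -0.0088] yaw 19.44 size 92.3 92.0 ang 88.74 ctr [ 0.5664 -0.1331  0.2322]
up [9.28046081e-04 2.36854758e-02 9.99719029e-01]
gauge origin [ 0.53525166 -0.1453267   0.1795087 ] top [ 0.53535467 -0.14269761  0.29047751]
dial 813 n [0.9009 0.434  0.0058] yaw 25.72 size 90.0 91.9 ang 89.95 ctr [0.6103 0.201  0.0551]
up [-0.00563126 -0.00178033  0.99998256]
[0.58089541 0.18677708 0.00187602]
shaft 31 [ 0.52984947 -0.14191076  0.12804295]
```

Call:
send_rows:
  increments:
    - [[0.001,-0.001,0.003,0],[0.001,-0.001,0.004,0],[0.001,-0.001,0.005,0],[0.001,0,0.005,0],[0.001,0,0.005,0],[0.001,0,0.004,0],[0,0,0.003,0],[0,0,0,0]]

```text
clock: 14.75
eef_pos: [0.5285, -0.1388, 0.226]
tool_rot: [0.577, 0.817, -0.014, 0.003]
ft_force: [-0.3, 0.6, -3.0]
grip_width: 0.0258
```

```bash
cat >> h.py <<'E'
def gp(tag,box,sh=None):
    s=shot('scene',tag); ctr,n,t,b,ang,ab=dial(s,box)
    a=np.radians(ang if abs(ang)<45 else ang-90); up=b*np.cos(a)-t*np.sin(a)
    o=ctr-.033*n-.053*up; print('origin',o.round(4),'up',up.round(4),'tilt about n',(-(up@t)).round(4))
    S=np.array([.5297,-.1419,.13]); d=S-o; d=d-up*(d@up)
    print('shift needed n,t mm',(d@n*1e3).round(2),(d@t*1e3).round(2)); return o,up,n,t
E
python3 - <<'E'
from h import *
plan([.5296,-.14,.215],109.5,1)
gp('scene5',(150,215,120,185))
a=load('scene5')['image'][:,:,::-1][100:220,130:280]
cv2.imwrite('pics/s5b.png',cv2.resize(a,(750,600),interpolation=cv2.INTER_CUBIC))
E
```

```text
{'clock': 14.75, 'eef_pos': [0.5285, -0.1388, 0.226], 'tool_rot': [0.577, 0.8166, -0.0141, 0.0025], 'ft_force': [-0.2712, 0.5896, -3.029], 'grip_width': 0.0258, 'joint_pos': [-0.2419, 0.3443, 0.1043, 1.3363, -0.0281, -0.5823]}
yaw 109.5232376006945 tool z [-0.0121 -0.0259 -0.9996]
[-0.0012, 0.0008, 0.011] 0.02
dial 1213 n [ 0.9432  0.3321 -0.0119] yaw 19.4 size 93.0 92.1 ang 89.34 ctr [ 0.5598 -0.1286  0.1996]
origin [ 0.5283 -0.1403  0.147 ] up [0.0074 0.0148 0.9999] tilt about n -0.0115
shift needed n,t mm 1.01 -1.74
```

View pics/s5b.png

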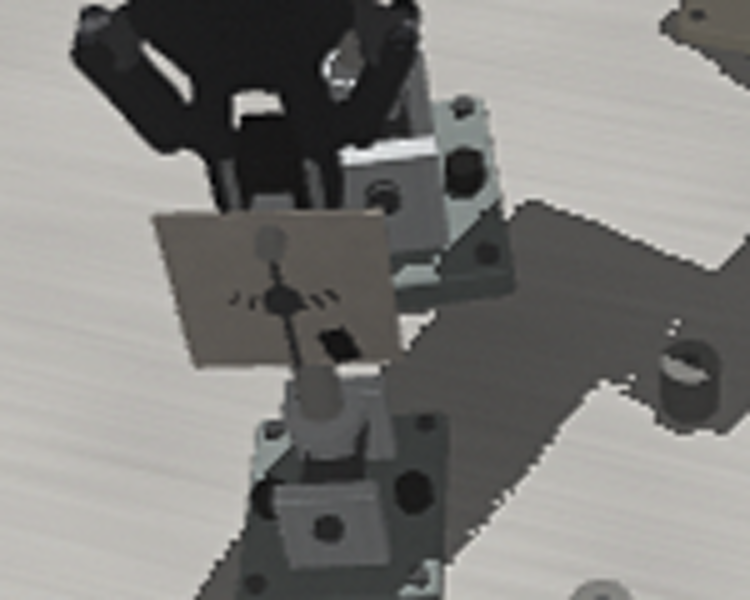

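Call:
send_rows:
  increments:
    - [[-0.001,0.001,0.002,0],[-0.0005,0,0.003,0],[0,0,0.004,0],[0,0,0.004,0],[0,0,0.004,0],[0,0,0.004,0],[0,0,0.002,0],[0,0,0,0]]

```text
clock: 15.6
eef_pos: [0.5302, -0.1409, 0.2016]
tool_rot: [0.577, 0.817, -0.014, 0.003]
ft_force: [-0.1, -0.8, -3.9]
grip_width: 0.0252
```

Run:
```python
from h import *
plan([.5296,-.14,.1694],109.5,1)
gp('scene6',(150,215,128,180))
```

```text
{'clock': 15.6, 'eef_pos': [0.5302, -0.1409, 0.2016], 'tool_rot': [0.5771, 0.8165, -0.0139, 0.0031], 'ft_force': [-0.1477, -0.8468, -3.9323], 'grip_width': 0.0252, 'joint_pos': [-0.2448, 0.3599, 0.0626, 1.2779, -0.0282, -0.585]}
yaw 109.50773800399986 tool z [-0.011  -0.0263 -0.9996]
[0.0018, 0.0003, 0.0322] 0.01
dial 1085 n [ 0.9428  0.3332 -0.0078] yaw 19.46 size 89.4 92.2 ang 88.62 ctr [ 0.5616 -0.1307  0.1764]
origin [ 0.5305 -0.1431  0.1237] up [-7.000e-04  2.530e-02  9.997e-01] tilt about n -0.024
shift needed n,t mm -0.41 1.21
```

Call:
send_rows:
  increments:
    - [[0.001,0,0.002,0],[0,0,0.003,0],[0,0,0.003,0],[0,0,0.003,0],[0,0,0.003,0],[0,0,0.002,0],[0,0,0,0],[0,0,0,0]]

```text
clock: 16.45
eef_pos: [0.5298, -0.1405, 0.1846]
tool_rot: [0.577, 0.817, -0.014, 0.003]
ft_force: [-1.6, 0.1, -4.1]
grip_width: 0.0251
```

Run:
```python
from h import *
plan([.5296,-.14,.1694],109.5,1)
gp('scene7',(150,215,128,190))
a=load('scene7')['image'][:,:,::-1][100:220,130:280]
cv2.imwrite('pics/s7b.png',cv2.resize(a,(750,600),interpolation=cv2.INTER_CUBIC))
```

```text
{'clock': 16.45, 'eef_pos': [0.5298, -0.1405, 0.1846], 'tool_rot': [0.5771, 0.8165, -0.014, 0.0034], 'ft_force': [-1.6419, 0.1066, -4.1176], 'grip_width': 0.0251, 'joint_pos': [-0.2441, 0.3685, 0.0298, 1.2359, -0.0285, -0.5843]}
yaw 109.50406901330334 tool z [-0.0106 -0.0267 -0.9996]
[0.0009, 0.0003, 0.0152] 0.0
dial 1080 n [ 0.9419  0.3357 -0.008 ] yaw 19.62 size 91.7 92.2 ang 88.95 ctr [ 0.5611 -0.1303  0.1581]
origin [ 0.5299 -0.1424  0.1054] up [0.0014 0.0199 0.9998] tilt about n -0.0183
shift needed n,t mm -0.25 0.13
```

View pics/s7b.png

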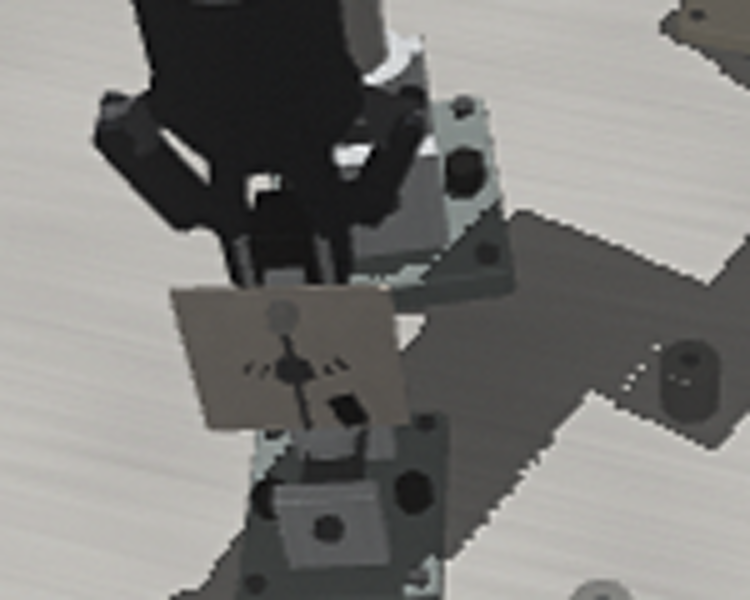

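Call:
send_rows:
  increments:
    - [[0,0,0.003,0],[0,0,0.003,0],[0,0,0.003,0],[0,0,0.003,0],[0,0,0.003,0],[0,0,0.003,0],[0,0,0.003,0],[0,0,0.002,0]]

```text
clock: 17.3
eef_pos: [0.5294, -0.1407, 0.1691]
tool_rot: [0.577, 0.817, -0.012, 0.006]
ft_force: [-3.7, -0.2, 2.4]
grip_width: 0.0255
```

Run:
```python
from h import *
plan([.5296,-.14,.1694],109.5,1)
gp('scene8',(150,215,128,190))
```

```text
{'clock': 17.3, 'eef_pos': [0.5294, -0.1407, 0.1691], 'tool_rot': [0.5769, 0.8167, -0.0123, 0.006], 'ft_force': [-3.7115, -0.1542, 2.4226], 'grip_width': 0.0255, 'joint_pos': [-0.2453, 0.3739, -0.0041, 1.1906, -0.0273, -0.586]}
yaw 109.53087393172044 tool z [-0.0044 -0.027  -0.9996]
[0.0006, 0.0004, -0.0003] 0.03
dial 989 n [ 0.944   0.33   -0.0062] yaw 19.27 size 92.1 92.1 ang 88.9 ctr [ 0.5608 -0.1303  0.1429]
origin [ 0.5297 -0.1422  0.0901] up [-5.000e-04  2.020e-02  9.998e-01] tilt about n -0.0192
shift needed n,t mm -0.09 -0.47
```

Call:
send_rows:
  increments:
    - [[0,0,0.001,0],[0.002,0,0.001,0],[0.002,0,0,0],[0.002,0,0,0],[0.002,0,0.0005,0],[0.002,0,0.0005,0],[0.002,0,0.0005,0],[0.002,0,0.0005,0]]

```text
clock: 18.15
eef_pos: [0.5277, -0.1358, 0.169]
tool_rot: [0.579, 0.815, -0.018, 0.016]
ft_force: [-2.3, -6.4, 2.6]
grip_width: 0.0252
```

Run:
```python
from h import *
plan([.5296,-.14,.1694],109.5,1); print(bot.get_obs()['ft_torque'])
gp('scene9',(150,215,128,190))
```

```text
{'clock': 18.15, 'eef_pos': [0.5277, -0.1358, 0.169], 'tool_rot': [0.5789, 0.815, -0.0185, 0.0161], 'ft_force': [-2.3014, -6.401, 2.5772], 'grip_width': 0.0252, 'joint_pos': [-0.2269, 0.3583, -0.0282, 1.1685, -0.0464, -0.5629]}
yaw 109.24522159114707 tool z [ 0.0049 -0.0488 -0.9988]
[-0.0046, 0.0004, -0.0002] -0.25
[-1.59299988  0.29787582  0.02907309]
dial 1032 n [ 0.9446  0.3282 -0.0034] yaw 19.16 size 90.3 92.0 ang 86.93 ctr [ 0.5595 -0.1264  0.1432]
origin [ 0.5291 -0.1399  0.0904] up [-0.0143  0.0517  0.9986] tilt about n -0.0535
shift needed n,t mm -0.22 -4.16
```

Call:
send_rows:
  increments:
    - [[0.003,0,0.0005,0],[0.004,0,0.0005,0],[0.004,0,0.0005,0],[0.004,0,0.0005,0],[0.004,0,0.0005,0],[0.004,0,0.0005,0],[0.004,0,0.0005,0],[0.003,0,0.0005,0]]

```text
clock: 19.0
eef_pos: [0.5247, -0.127, 0.1688]
tool_rot: [0.583, 0.811, -0.034, 0.037]
ft_force: [-1.3, -6.1, 1.7]
grip_width: 0.0252
```

Run:
```python
from h import *
plan([.5296,-.14,.1694],109.5,1); print(bot.get_obs()['ft_torque'])
gp('scene10',(150,225,128,190))
a=load('scene10')['image'][:,:,::-1][110:206,140:260]
cv2.imwrite('pics/s10b.png',cv2.resize(a,(750,600),interpolation=cv2.INTER_CUBIC))
```

```text
{'clock': 19.0, 'eef_pos': [0.5247, -0.127, 0.1688], 'tool_rot': [0.583, 0.8109, -0.0338, 0.0371], 'ft_force': [-1.2627, -6.1268, 1.6997], 'grip_width': 0.0252, 'joint_pos': [-0.1874, 0.3317, -0.0707, 1.1295, -0.0926, -0.5133]}
yaw 108.60517878214708 tool z [ 0.0207 -0.0981 -0.995 ]
[-0.0139, 0.0005, 0.0008] -0.89
[-1.98870511  0.10353685  0.08917972]
dial 1032 n [ 0.9471  0.3208 -0.0033] yaw 18.71 size 90.8 91.9 ang 84.13 ctr [ 0.5569 -0.119   0.1433]
origin [ 0.5273 -0.1348  0.0907] up [-0.0297  0.0979  0.9948] tilt about n -0.1023
shift needed n,t mm -0.1 -11.44
```

View pics/s10b.png

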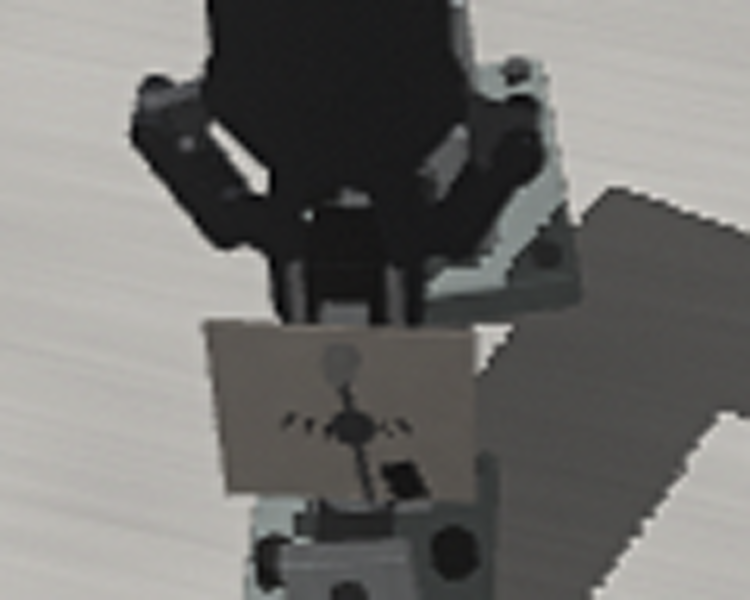

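Call:
send_rows:
  increments:
    - [[0.003,0,0.001,-0.15],[0.004,0,0.001,-0.15],[0.004,0,0.001,-0.15],[0.004,0,0.001,-0.15],[0.004,0,0.001,-0.15],[0.004,0,0.001,-0.15],[0.004,0,0.001,-0.15],[0.003,0,0.001,-0.15]]

```text
clock: 19.85
eef_pos: [0.5226, -0.121, 0.1676]
tool_rot: [0.579, 0.812, -0.051, 0.061]
ft_force: [-1.6, -6.3, 3.5]
grip_width: 0.0252
```

```bash
cat >> h.py <<'E'
def chk(tag,box=(150,235,125,195)):
    o=st(); R=Rot.from_quat(o['tool_rot']).as_matrix(); print('yaw',yaw(o).round(2),'toolz',R[:,2].round(4),'T',np.round(o['ft_torque'],2))
    g,up,n,t=gp(tag,box); piv=np.array([.5297,-.1419,.05]); d=g-piv
    print('seat height mm',(d@up*1e3).round(2),'lateral at shoulder',(d@t*1e3).round(2),'implied rocker',-np.arctan2(d@t,d[2]).round(3))
    h=bot.get_obs()
    a=load(tag)['image'][:,:,::-1][120:200,150:250]
    cv2.imwrite(f'pics/{tag}b.png',cv2.resize(a,(750,600),interpolation=cv2.INTER_CUBIC))
    return g,up,n,t
E
python3 - <<'E'
from h import *
chk('scene11')
E
```

```text
{'clock': 19.85, 'eef_pos': [0.5226, -0.121, 0.1676], 'tool_rot': [0.5787, 0.8117, -0.0508, 0.0608], 'ft_force': [-1.5943, -6.2803, 3.4652], 'grip_width': 0.0252, 'joint_pos': [-0.1483, 0.3088, -0.1133, 1.086, -0.1459, -0.4849]}
yaw 109.08 toolz [ 0.0399 -0.1529 -0.9874] T [-2.14  0.35 -0.06]
dial 1023 n [ 0.9454  0.3259 -0.0071] yaw 19.02 size 91.6 92.0 ang 80.59 ctr [ 0.5553 -0.1144  0.1417]
origin [ 0.5265 -0.1334  0.0896] up [-0.0466  0.1568  0.9865] tilt about n -0.1634
shift needed n,t mm -0.06 -15.31
seat height mm 40.57 lateral at shoulder 9.04 implied rocker -0.224
```

Call:
send_rows:
  increments:
    - [[0.003,0,0.001,-0.15],[0.004,0,0.001,-0.15],[0.004,0,0.001,-0.15],[0.004,0,0.001,-0.15],[0.004,0,0.001,-0.15],[0.004,0,0.001,-0.15],[0.004,0,0.001,-0.15],[0.003,0,0.001,-0.15]]

```text
clock: 20.7
eef_pos: [0.5205, -0.1156, 0.166]
tool_rot: [0.575, 0.811, -0.068, 0.085]
ft_force: [-0.6, -6.6, 4.6]
grip_width: 0.0251
```

Run:
```python
from h import *
chk('scene12')
```

```text
{'clock': 20.7, 'eef_pos': [0.5205, -0.1156, 0.166], 'tool_rot': [0.5748, 0.811, -0.0681, 0.0846], 'ft_force': [-0.6474, -6.56, 4.5853], 'grip_width': 0.0251, 'joint_pos': [-0.1086, 0.2898, -0.154, 1.0442, -0.2014, -0.4546]}
yaw 109.43 toolz [ 0.0589 -0.2076 -0.9764] T [-2.01  0.42 -0.12]
dial 1037 n [ 0.9435  0.331  -0.0167] yaw 19.33 size 91.6 91.8 ang 77.48 ctr [ 0.5536 -0.11    0.1405]
origin [ 0.5255 -0.1321  0.0893] up [-0.0564  0.21    0.9761] tilt about n -0.2168
shift needed n,t mm 0.05 -18.79
seat height mm 40.69 lateral at shoulder 10.68 implied rocker -0.265
```

View pics/scene12b.png

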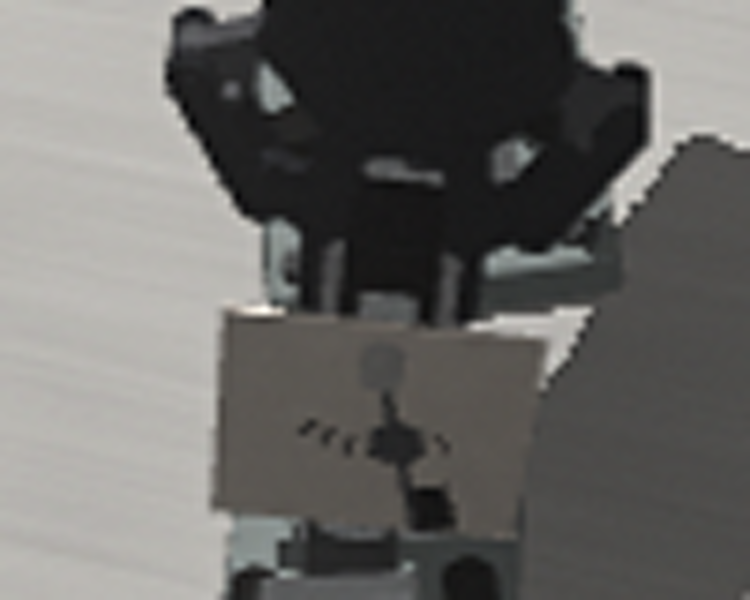

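```bash
cat >> h.py <<'E'
def rectify(tag,o,up,n,yw=None):
    s=load(tag); t=np.cross(up,n); t/=np.linalg.norm(t); k=7
    # 100x110mm patch at plane x=36mm: y -50..50, z 105..-5
    W,H=700,770; src=[];dst=[]
    for y,z in ((-50,105),(50,105),(50,-5),(-50,-5)):
        src.append(proj(s,o+n*.036+t*y/1e3+up*z/1e3)); dst.append(((y+50)*k,(105-z)*k))
    M=cv2.getPerspectiveTransform(np.float32(src),np.float32(dst))
    im=cv2.warpPerspective(s['image'],M,(W,H),flags=cv2.INTER_LINEAR)
    g=im.max(2)
    pv=((0+50)*k,(105-86)*k); out=im.copy()
    for r in (25,30,60,66,72,76):
        prof=[]
        for a in np.arange(-.1,.6,.01):
            prof.append(g[int(round(pv[1]+k*r*np.cos(a))),int(round(pv[0]+k*r*np.sin(a)))])
        print(r,' '.join(map(str,prof)))
    cv2.circle(out,(int(pv[0]),int(pv[1])),3,(255,0,0),-1)
    cv2.imwrite(f'pics/{tag}r.png',cv2.resize(out[:,:,::-1],(545,600)))
    m=(g<22).astype(np.uint8); m[:int((105-40)*k)]=0
    nn,l,st_,ce=cv2.connectedComponentsWithStats(m)
    for i in range(1,nn):
        if st_[i,4]>500: 
            y=ce[i][0]/k-50; z=105-ce[i][1]/k; print('dark blob',st_[i],'y,z',y.round(1),z.round(1),'ang',np.arctan2(y,86-z).round(3))
E
python3 - <<'E'
from h import *
for tag,box in(('scene0',(300,360,230,268)),('scene4',(150,207,125,168)),('scene12',(150,235,125,195))):
    s=load(tag); ctr,n,t,b,ang,ab=dial(s,box)
    a=np.radians(ang if abs(ang)<45 else ang-90); up=b*np.cos(a)-t*np.sin(a)
    if tag=='scene0': pass
    rectify(tag,ctr-.033*n-.053*up,up,n)
E
cd pics; python3 -c "
import cv2,numpy as np
cv2.imwrite('rr.png',cv2.resize(np.hstack([cv2.imread(f'scene{i}r.png') for i in (0,4,12)]),(800,294)))"
```

```text
dial 813 n [0.9009 0.434  0.0058] yaw 25.72 size 90.0 91.9 ang 89.95 ctr [0.6103 0.201  0.0551]
25 80 79 78 77 75 73 69 63 59 57 53 49 47 43 43 43 43 43 43 42 42 41 44 49 51 57 62 66 69 74 78 78 79 79 80 80 82 83 83 84 83 83 83 83 82 82 82 82 82 82 82 82 82 83 83 83 83 83 83 83 83 83 83 84 84 84 84 84 84 84
30 75 73 70 67 63 58 55 52 48 46 43 40 37 34 31 27 31 33 35 37 39 40 43 48 53 58 64 72 77 82 82 82 81 81 81 81 81 81 81 81 82 82 81 80 80 81 81 82 82 82 82 82 82 81 80 80 79 79 78 76 74 72 71 70 69 68 68 70 73 76
60 81 81 81 82 82 81 79 76 74 66 54 41 30 33 38 43 49 58 70 79 85 85 85 85 83 80 78 75 58 39 22 11 11 10 9 8 9 10 10 10 9 9 9 11 15 17 23 33 45 57 65 71 77 82 82 81 81 80 80 80 80 80 80 80 81 81 81 81 81 81
66 81 81 82 82 82 82 82 78 71 65 58 49 42 33 37 46 55 62 69 76 82 83 82 82 81 79 77 73 61 50 36 29 20 13 8 8 9 9 10 10 10 10 9 8 9 16 26 35 47 63 75 83 83 83 83 82 81 81 80 80 80 79 79 80 81 81 81 80 80 80
72 80 78 81 87 92 97 105 112 114 90 69 50 55 58 58 74 91 110 112 116 115 117 113 112 113 114 118 113 103 88 75 57 42 26 24 14 16 20 24 27 28 30 28 30 31 32 34 46 61 
[... 2515 characters left out ...]

66 88 87 87 87 88 88 89 89 90 90 89 89 88 89 89 89 89 89 90 90 90 90 90 89 87 86 82 73 62 53 45 39 34 29 27 26 24 23 23 23 23 22 22 21 22 24 26 30 37 48 56 65 75 83 89 88 88 87 87 87 86 86 85 85 85 85 85 86 87 87
72 93 92 91 90 89 90 90 90 90 90 90 90 90 90 89 89 89 89 90 90 89 88 88 86 86 86 81 71 62 54 46 38 31 28 24 21 22 23 23 22 22 21 21 21 21 26 33 40 49 65 76 89 89 89 88 87 87 87 86 86 85 85 85 86 86 86 86 86 86 87
76 90 90 89 86 85 85 85 85 82 79 76 79 83 86 85 84 82 78 74 69 66 62 60 68 77 86 82 79 75 66 55 47 44 42 38 38 40 41 39 40 38 41 44 46 50 52 55 62 73 84 90 89 88 87 87 87 87 87 86 86 86 86 86 86 86 85 86 86 87 87
dark blob [ 460  517   42   60 1107] y,z 19.1 28.3 ang 0.319
```

View pics/rr.png

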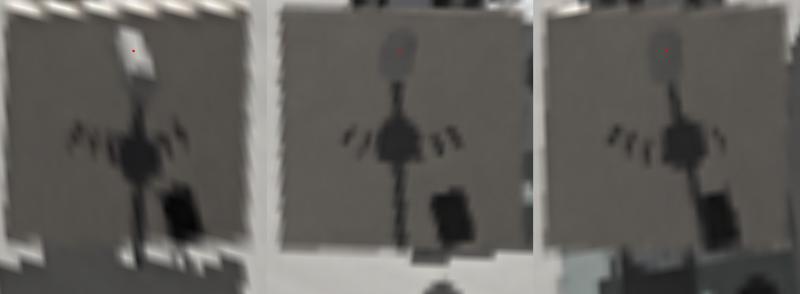

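Call:
send_rows:
  increments:
    - [[0.003,0,0.001,-0.1],[0.004,0,0.001,-0.1],[0.004,0,0.001,-0.1],[0.004,0,0.001,-0.1],[0.003,0,0.001,-0.1],[0.003,0,0.001,-0.1],[0.002,0,0.001,-0.1],[0.001,0,0.001,0]]

```text
clock: 21.55
eef_pos: [0.5189, -0.1116, 0.1646]
tool_rot: [0.573, 0.809, -0.081, 0.104]
ft_force: [-3.1, -2.7, 7.0]
grip_width: 0.0252
```

Run:
```python
from h import *
chk('scene13')
```

```text
{'clock': 21.55, 'eef_pos': [0.5189, -0.1116, 0.1646], 'tool_rot': [0.5732, 0.8087, -0.0814, 0.1041], 'ft_force': [-3.0724, -2.6626, 7.0119], 'grip_width': 0.0252, 'joint_pos': [-0.0768, 0.2766, -0.1859, 1.0111, -0.2469, -0.4265]}
yaw 109.44 toolz [ 0.0751 -0.2509 -0.9651] T [-0.77  0.84 -0.15]
dial 1051 n [ 0.9447  0.3275 -0.0144] yaw 19.12 size 94.1 91.9 ang 74.94 ctr [ 0.5524 -0.1072  0.1385]
origin [ 0.525  -0.1313  0.0878] up [-0.0719  0.25    0.9656] tilt about n -0.2598
shift needed n,t mm 0.31 -21.38
seat height mm 39.54 lateral at shoulder 11.58 implied rocker -0.297
```

Call:
send_rows:
  increments:
    - [[0.002,0,0.001,-0.1],[0.003,0,0.001,-0.1],[0.003,0,0.001,-0.1],[0.003,0,0.001,-0.1],[0.003,0,0.001,0],[0.002,0,0.001,0],[0.001,0,0.001,0],[0,0,0.001,0]]

```text
clock: 22.4
eef_pos: [0.5176, -0.1085, 0.1635]
tool_rot: [0.572, 0.807, -0.09, 0.118]
ft_force: [-4.7, -0.6, 7.7]
grip_width: 0.0252
```

Run:
```python
from h import *
chk('scene14')
```

```text
{'clock': 22.4, 'eef_pos': [0.5176, -0.1085, 0.1635], 'tool_rot': [0.5723, 0.8065, -0.0896, 0.118], 'ft_force': [-4.6791, -0.5715, 7.6587], 'grip_width': 0.0252, 'joint_pos': [-0.0543, 0.2673, -0.2094, 0.9869, -0.2779, -0.4058]}
yaw 109.37 toolz [ 0.0878 -0.2796 -0.9561] T [-0.18  1.01 -0.21]
dial 1036 n [ 0.9448  0.3273 -0.0161] yaw 19.11 size 93.7 91.8 ang 73.15 ctr [ 0.5514 -0.1048  0.138 ]
origin [ 0.5245 -0.1304  0.0878] up [-0.0803  0.279   0.9569] tilt about n -0.2899
shift needed n,t mm 0.48 -23.26
seat height mm 39.83 lateral at shoulder 12.61 implied rocker -0.322
```

View pics/scene14b.png

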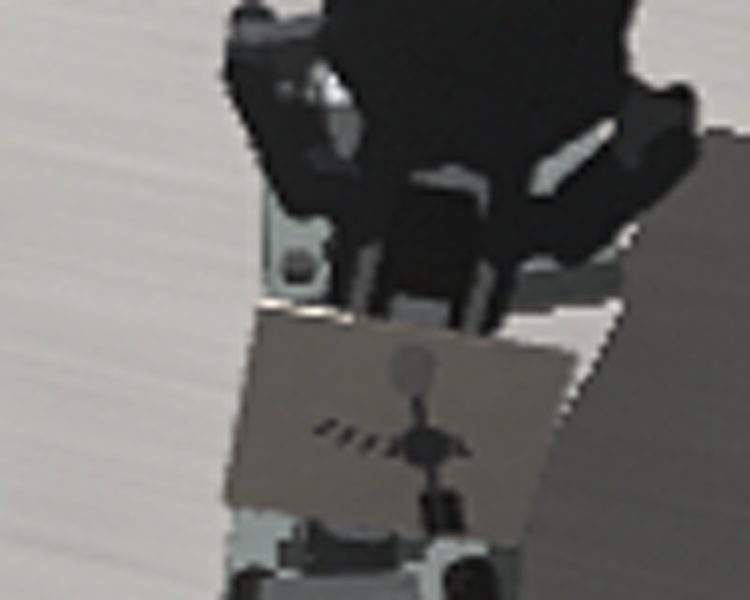

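Call:
send_rows:
  increments:
    - [[0,-0.0005,0.0005,0],[0,-0.0005,0.0005,0],[0,0,0.0005,0],[0,0,0.0005,0],[0,0,0.0005,0],[0,0,0.0005,0],[0,0,0.0005,0],[0,0,0.0005,0]]

```text
clock: 23.25
eef_pos: [0.5173, -0.1086, 0.1636]
tool_rot: [0.572, 0.807, -0.088, 0.119]
ft_force: [-3.0, -0.8, 6.5]
grip_width: 0.0253
```

Run:
```python
from h import *
g,up,n,t=chk('scene15'); rectify('scene15',g,up,n)
```

```text
{'clock': 23.25, 'eef_pos': [0.5173, -0.1086, 0.1636], 'tool_rot': [0.5717, 0.807, -0.0879, 0.1193], 'ft_force': [-2.9938, -0.8473, 6.4518], 'grip_width': 0.0253, 'joint_pos': [-0.0554, 0.2639, -0.2141, 0.9811, -0.2762, -0.4091]}
yaw 109.42 toolz [ 0.0919 -0.2783 -0.9561] T [-0.3   0.86 -0.22]
dial 1040 n [ 0.944   0.3301 -0.0023] yaw 19.27 size 91.9 91.8 ang 73.07 ctr [ 0.5512 -0.1048  0.1385]
origin [ 0.5251 -0.1303  0.0879] up [-0.094   0.2756  0.9567] tilt about n -0.2912
shift needed n,t mm 0.44 -23.15
seat height mm 39.84 lateral at shoulder 12.47 implied rocker -0.318
25 89 89 89 89 89 89 89 90 90 90 90 90 90 89 89 88 88 88 87 87 86 84 79 75 73 70 65 61 59 54 52 52 51 49 48 47 46 44 44 49 53 56 62 65 69 75 79 81 82 83 84 86 86 88 89 89 90 90 90 90 90 90 90 90 90 90 90 90 90 90
30 90 89 89 89 87 86 84 84 82 79 78 76 74 73 70 66 60 59 55 52 49 46 44 42 41 40 39 38 37 37 36 36 36 36 36 36 36 36 36 36 36 35 35 35 35 35 36 36 36 36 37 38 40 41 43 46 49 51 55 58 62 66 69 73 76 80 85 86 88 89
60 89 89 89 88 88 88 88 88 88 88 88 89 89 89 89 88 88 88 88 88 88 88 89 89 89 87 84 82 76 62 48 30 24 26 27 29 31 32 34 35 32 28 25 22 23 24 25 28 36 45 53 60 69 77 86 88 88 87 86 86 86 86 86 86 87 87 88 88 87 87
66 88 88 88 88 88 88 88 88 89 89 89 89 89 90 90 90 90 90 90 90 90 91 91 91 91 90 88 86 81 69 56 46 38 33 27 25 29 32 36 34 31 29 27 25 24 22 30 37 44 57 67 79 89 90 89 88 88 87 87 87 87 87 87 87 87 87 87 87 87 87
72 91 91 91 91 91 91 91 90 89 89 89 89 89 89 89 89 89 88 88 88 89 89 89 89 89 88 87 86 83 73 63 54 43 32 22 26 30 34 33 31 29 27 23 21 21 27 32 39 53 68 82 84 87 88 88 87 86 85 86 86 87 87 87 87 87 87 87 87 87 87
76 89 88 88 87 85 81 78 78 81 84 85 83 83 83 82 80 77 71 65 63 70 76 81 83 86 86 83 80 77 75 72 68 60 54 52 63 74 80 75 71 67 67 65 63 64 62 62 70 77 83 85 86 88 87 86 85 86 86 86 86 86 86 86 86 86 86 87 87 87 87
```

View pics/scene15r.png

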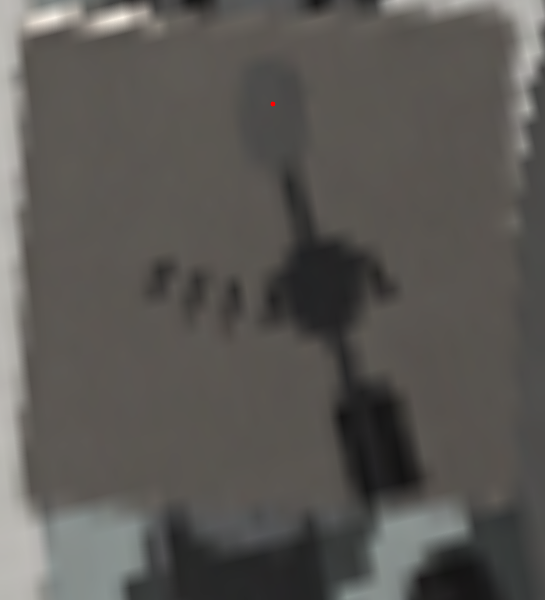

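Call:
send_rows:
  increments:
    - [[0,0,0.0005,0],[0,0,0.0005,0],[0,0,0.0005,0],[0,0,0.0005,0],[0,0,0.0005,0],[0,0,0.0005,0],[0,0,0.0005,0],[0,0,0.0005,0]]

```text
clock: 24.1
eef_pos: [0.5173, -0.1087, 0.1635]
tool_rot: [0.571, 0.807, -0.087, 0.12]
ft_force: [-3.8, -0.7, 6.7]
grip_width: 0.0253
```

Call:
send_rows:
  increments:
    - [[0,0,0.0005,0],[0,0,0.0005,0],[0,0,0.0005,0],[0,0,0.0005,0],[0,0,0.0005,0],[0,0,0.0005,0],[0,0,0.0005,0],[0,0,0.0005,0]]

```text
clock: 24.9
eef_pos: [0.5171, -0.1087, 0.1636]
tool_rot: [0.571, 0.808, -0.087, 0.12]
ft_force: [-3.2, -1.0, 7.3]
grip_width: 0.0255
```

Run:
```python
from h import *
g,up,n,t=chk('scene16'); rectify('scene16',g,up,n)
chk('scene17')
c=shot('top','top17'); cv2.imwrite('pics/top17b.png',cv2.resize(c['image'][:,:,::-1],(800,600)))
st()
```

```text
{'clock': 24.9, 'eef_pos': [0.5171, -0.1087, 0.1636], 'tool_rot': [0.5708, 0.8076, -0.0866, 0.1205], 'ft_force': [-3.2053, -0.9855, 7.3287], 'grip_width': 0.0255, 'joint_pos': [-0.0563, 0.2608, -0.2185, 0.9756, -0.275, -0.4126]}
yaw 109.52 toolz [ 0.0958 -0.2773 -0.956 ] T [-0.31  0.85 -0.17]
dial 1047 n [ 0.9424  0.3345 -0.0047] yaw 19.54 size 93.6 91.8 ang 72.92 ctr [ 0.5511 -0.1046  0.1391]
origin [ 0.525  -0.1304  0.0885] up [-0.094   0.2783  0.9559] tilt about n -0.2937
shift needed n,t mm 0.43 -22.98
seat height mm 40.49 lateral at shoulder 12.41 implied rocker -0.311
25 89 89 89 89 89 89 89 90 90 90 90 90 90 89 88 87 87 86 85 84 83 78 73 68 65 60 55 49 46 45 44 44 43 43 42 42 41 42 44 47 52 54 60 63 66 71 74 75 77 80 82 85 85 87 90 90 90 90 90 90 90 89 89 89 89 89 89 89 89 88
30 89 89 89 89 90 90 90 88 87 86 84 82 81 79 75 72 66 63 59 55 52 48 47 44 43 41 40 37 36 37 37 37 37 37 37 38 38 37 37 37 37 37 36 36 36 37 37 37 37 37 38 40 43 46 49 52 57 60 65 69 72 77 79 83 86 89 90 90 90 89
60 89 89 89 89 88 88 88 88 88 88 88 88 88 88 88 88 88 88 88 88 88 88 89 89 88 86 84 81 74 59 
[... 870 characters left out ...]
': [-3.3959, -1.1988, 6.5822], 'grip_width': 0.0253, 'joint_pos': [-0.0563, 0.2608, -0.2186, 0.9756, -0.275, -0.4126]}
yaw 109.52 toolz [ 0.0958 -0.2773 -0.956 ] T [-0.34  0.87 -0.25]
dial 1062 n [ 0.9439  0.3297 -0.0182] yaw 19.25 size 91.8 91.8 ang 72.95 ctr [ 0.5512 -0.1048  0.1388]
origin [ 0.5243 -0.1307  0.0888] up [-0.0802  0.2825  0.9559] tilt about n -0.2931
shift needed n,t mm 0.68 -22.88
seat height mm 40.68 lateral at shoulder 12.39 implied rocker -0.309
{'clock': 25.05, 'eef_pos': [0.5171, -0.1087, 0.1635], 'tool_rot': [0.5708, 0.8076, -0.0866, 0.1204], 'ft_force': [-1.7845, -0.8076, 6.9845], 'grip_width': 0.0258, 'joint_pos': [-0.0563, 0.2608, -0.2186, 0.9756, -0.275, -0.4126]}
```

View pics/scene17b.png

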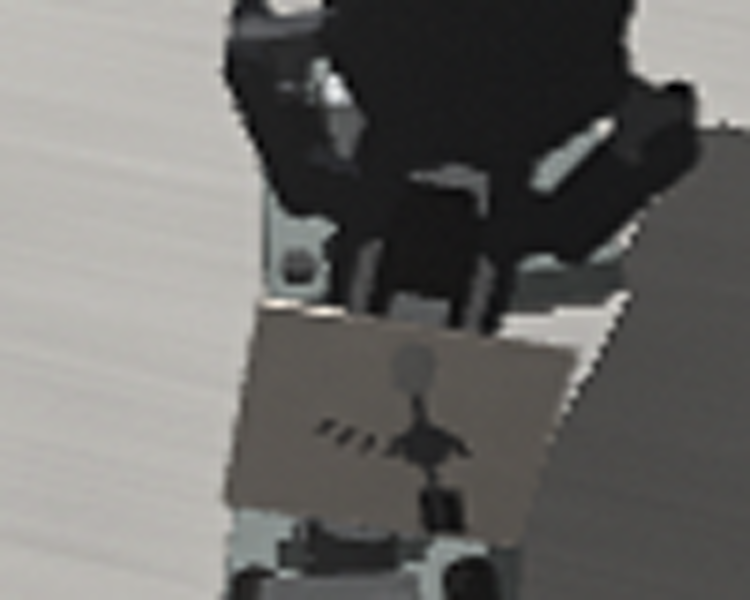

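View pics/top17b.png

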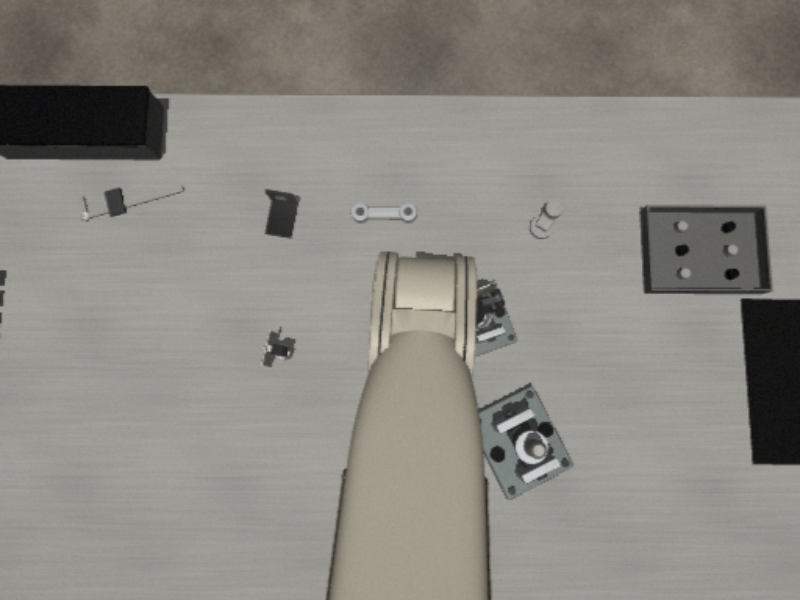

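Call:
send_rows:
  increments:
    - [[0,0,0.002,0],[0,0,0.003,0],[0,0,0.003,0],[0,0,0.003,0],[0,0,0.002,0],[0,0,0.001,0],[0,0,0.0005,0],[0,0,0.0005,0]]

```text
clock: 25.85
eef_pos: [0.5169, -0.109, 0.1636]
tool_rot: [0.569, 0.809, -0.083, 0.123]
ft_force: [-2.5, -0.9, 7.3]
grip_width: 0.0257
```

Call:
send_rows:
  increments:
    - [[0,0,0.0005,0],[0,0,0.0005,0],[0,0,0.0005,0],[0,0,0.0005,0],[0,0,0.0005,0],[0,0,0.0005,0],[0,0,0.0005,0],[0,0,0.0005,0]]

```text
clock: 26.65
eef_pos: [0.5169, -0.109, 0.1637]
tool_rot: [0.569, 0.809, -0.083, 0.123]
ft_force: [-3.5, -0.2, 7.7]
grip_width: 0.0253
```

Run:
```python
from h import *
g,up,n,t=chk('scene18'); chk('scene19')
o=bot.get_obs();z=Rot.from_quat(o['tool_rot']).as_matrix()[:,2]; print('tcp above pivot',(np.array([.5297,-.1419,.05])-o['eef_pos'])@z)
```

```text
{'clock': 26.65, 'eef_pos': [0.5169, -0.109, 0.1637], 'tool_rot': [0.5692, 0.8087, -0.0827, 0.1233], 'ft_force': [-3.4644, -0.186, 7.6628], 'grip_width': 0.0253, 'joint_pos': [-0.0593, 0.2533, -0.2289, 0.9623, -0.2706, -0.4207]}
yaw 109.66 toolz [ 0.1054 -0.2741 -0.9559] T [-0.31  1.03 -0.37]
dial 1048 n [ 9.426e-01  3.340e-01 -6.000e-04] yaw 19.51 size 93.0 91.9 ang 73.78 ctr [ 0.5508 -0.105   0.1386]
origin [ 0.5246 -0.13    0.0878] up [-0.0927  0.2634  0.9602] tilt about n -0.2793
shift needed n,t mm 0.77 -23.24
seat height mm 39.88 lateral at shoulder 12.92 implied rocker -0.33
{'clock': 26.7, 'eef_pos': [0.5169, -0.109, 0.1637], 'tool_rot': [0.5691, 0.8087, -0.0827, 0.1233], 'ft_force': [-3.5608, -1.4226, 8.1136], 'grip_width': 0.0254, 'joint_pos': [-0.0592, 0.2533, -0.2289, 0.9623, -0.2707, -0.4208]}
yaw 109.67 toolz [ 0.1054 -0.2741 -0.9559] T [-0.32  1.02 -0.32]
dial 1062 n [ 9.419e-01  3.359e-01 -2.000e-04] yaw 19.63 size 91.6 91.6 ang 73.1 ctr [ 0.5508 -0.1048  0.1396]
origin [ 0.5249 -0.1304  0.0889] up [-0.0975  0.2739  0.9568] tilt about n -0.2907
shift needed n,t mm 0.7 -22.85
seat height mm 40.82 lateral at shoulder 12.46 implied rocker -0.31
tcp above pivot 0.1189975707837944
```

View pics/scene19b.png

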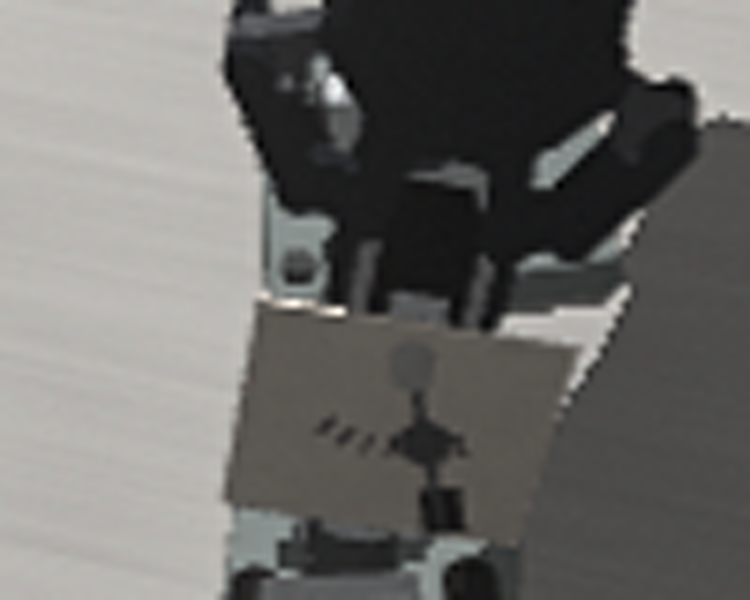

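Run:
```python
from h import *
print(order.job_done()); st()
```

```text
the job is handed in; nothing more can be done
None
the job is handed in; nothing more can be done
```

I handed the job in at 26.7 s of the 51 s allowed, with the gauge seated on the shaft, rocked until the pointer sits on the mark, and still gripped. No verdict came back.

**What I did:** I pinched the larger gauge's grip block across y. I turned it so the dial faces along the hinge pin of the 120 x 100 mm fixture, slid the collar over the shaft and pushed it down. I then rocked gauge and shaft together and let it settle for over 4 s.

**Last checks:**
- **Seat:** the collar's lower end measured 39.9 to 40.8 mm above the pivot over the last two pictures, against 40 mm for the shoulder. A final harder push did not move the tool any further down, so I take it as fully seated.
- **Dial direction:** it measured 19.5 to 19.6°, against 19.3 to 19.6° for the fixture.
- **Tilt and mark:** the gauge's tilt was about 0.29 rad. The mark came out at 0.285 to 0.295 rad after correcting for viewing angle. The pointer lies over the mark.
- **Grip and forces:** the finger opening was 25.3 mm, and readings stayed in single newtons, well below the limits.
- **Other parts:** the last top picture shows the knee link, bracket, adapter and small gauge unmoved. The two rollers were hidden behind the arm there and not checked at the end.

**Disagreements and weak points:**
- One of the last two tilt readings was 0.279 rad; the other, and those just before, gave 0.291 to 0.294.
- In the raw view the pointer looks slightly left of the mark's centre. That matches the expected viewing-angle offset within about 0.01 rad.
- The shaft angle estimated from where the shoulder appeared was a little larger, 0.31 to 0.33 rad, which I put down to collar play and calibration error.

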